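# Put the tools back in their shadow foam

## Task

Clear the bench: put the two C-clamps, the hole saw and the impact socket back into the foam tray, each fully down in the cut-out of its own shape and size (the clamps lying flat, the hole saw and the socket standing as they stand now). Leave the oil bottle and the hammer where they are.

Things in the scene. Friction and masses are not known exactly. Their poses are not given: they have to be found in the camera images.
- big_clamp: The larger C-clamp, green with copper-coloured screw and T-bar, lying flat: outline 112 (x) x 64 (y) mm, 18 thick, 400 g. Origin: centre of the outline, underside. Grip across the C's straight spine: it runs along x, 80 long, 16 wide, middle at (-16, -24) mm. Screw along x at y = 20, T-bar at the +x end; 30 mm between spine and screw for a finger, so open only a little wider than the spine.
- small_clamp: The smaller C-clamp, green with copper-coloured screw and T-bar, lying flat: outline 74 (x) x 50 (y) mm, 14 thick, 180 g. Origin: centre of the outline, underside. Grip across the C's straight spine: it runs along x, 50 long, 12 wide, middle at (-12, -19) mm. Screw along x at y = 16.5, T-bar at the +x end; 25 mm between spine and screw for a finger, so open only a little wider than the spine.
- hole_saw: Loose hole saw of bare steel: a cup 52 mm in diameter, 44 mm high, standing teeth down, closed top with a dark threaded hole and two pin holes; 150 g. Origin: centre of its underside. Grip across its diameter, above the lowest 10 mm (which go into the foam).
- socket: Loose impact socket of black steel: a cylinder 34 mm in diameter, 50 mm high, standing with its square drive hole up; 160 g. Origin: centre of its underside. Grip across its diameter, above the lowest 10 mm (which go into the foam).
- big_clamp_foam: Fixed foam module, 140 (x) x 124 (y) x 20 mm, one of four in a low tray: black upper layer, cut out down to a yellow floor (tool's shadow printed on it) 12 mm above the origin (centre of its underside, 5 mm over the bench). Cut-out: the larger C-clamp's outline, 8 mm wider all round (128 x 80), and a finger notch 48 mm wide reaching 26 mm beyond the spine. Home: origin over origin, axes parallel (T-bar to +x).
- small_clamp_foam: Fixed foam module, 140 (x) x 124 (y) x 20 mm, one of four in a low tray: black upper layer, cut out down to a yellow floor (tool's shadow printed on it) 12 mm above the origin (centre of its underside, 5 mm over the bench). Cut-out: the smaller C-clamp's outline, 8 mm wider all round (90 x 66), and a finger notch 48 mm wide reaching 26 mm beyond the spine. Home: origin over origin, axes parallel (T-bar to +x).
- hole_saw_foam: Fixed foam module, 140 (x) x 124 (y) x 20 mm, one of four in a low tray: black upper layer, cut out down to a yellow floor (tool's shadow printed on it) 12 mm above the origin (centre of its underside, 5 mm over the bench). Cut-out: a central round hole 68 mm in diameter, for the hole saw. Home: origin over origin, on the floor.
- socket_foam: Fixed foam module, 140 (x) x 124 (y) x 20 mm, one of four in a low tray: black upper layer, cut out down to a yellow floor (tool's shadow printed on it) 12 mm above the origin (centre of its underside, 5 mm over the bench). Cut-out: a central round hole 50 mm in diameter, for the socket. Home: origin over origin, on the floor.
- oil_bottle: Bystander: white plastic oil bottle with a red cap, 48 mm in diameter, 130 mm high, standing beyond the tools. Origin: centre of its underside. Not to be moved.
- hammer: Bystander: hammer lying on the bench beyond the tools. Origin: on its underside near the middle of its length; 260 mm long along x, head at +x. Not to be moved.

How it is judged:
At the end, for the whole second after the job is handed in: Each of the four tools is down on the floor of its own foam cut-out (underside within 2.5 mm of it), its origin within 12.5 mm (horizontally) of the module's, not tilted more than 0.06 rad, the clamps within 0.3 rad of the cut-out's direction, released and at rest (horizontal distance between big_clamp and big_clamp_foam below 0.0125 m and z of big_clamp in the frame of big_clamp_foam between 0.009 and 0.0145 m and angle between each of big_clamp, small_clamp, hole_saw, socket's own z axis and vertical below 0.06 rad and linear speed of each of big_clamp, small_clamp, hole_saw, socket below 0.02 m/s and angle between the x axis of big_clamp and the x axis of big_clamp_foam, either way round below 0.3 rad and horizontal distance between small_clamp and small_clamp_foam below 0.0125 m and z of small_clamp in the frame of small_clamp_foam between 0.009 and 0.0145 m and angle between the x axis of small_clamp and the x axis of small_clamp_foam, either way round below 0.3 rad and horizontal distance between hole_saw and hole_saw_foam below 0.0125 m and z of hole_saw in the frame of hole_saw_foam between 0.009 and 0.0145 m and horizontal distance between socket and socket_foam below 0.0125 m and z of socket in the frame of socket_foam between 0.009 and 0.0145 m); the robot touches nothing.
It fails at once if the oil bottle is shoved more than 30 mm or knocked over (distance of oil_bottle from where it was at the start of the episode above 0.03 m or angle between oil_bottle's own z axis and vertical above 0.5 rad).
It fails at once if the hammer is shoved more than 30 mm (distance of hammer from where it was at the start of the episode above 0.03 m).
It also fails if it takes over 128 s, if anything falls off the work surface, if the arm or the gripper's body presses on something with over 40 N, if the wrist force passes 120 N, or if a joint passes its speed limit or range.

## Robot

A 6-joint arm with a two-finger parallel gripper is mounted at the origin on the work surface. World frame = base frame: x ahead of the robot, y to its left, z up, the work surface at z = 0. Lengths are in m, angles in rad, forces in N, time in s.
With the tool pointing down it reaches from about 0.325 to 0.775 m from the base axis. Payload 5.5 kg.
Tool frame: the origin (TCP) lies at the very end of the fingers, on their centre line; the grasp point (between the pads) lies 19 mm behind it; z points along the fingers, x is the direction in which the jaws open and shut, and the axes are right-handed (so a half turn about z gives the same grasp; the last joint's range is limited). The gripper opens to 88 mm and grips with 3 to 60 N. Pads are 20 mm wide; open, the fingers measure 115 mm over their backs; the gripper's body (75 mm by 178 mm) begins 61 mm behind the grasp point.
Start: joints at [1.16, 0.091, 1.231, -0, 1.82, -0.057], TCP at [0.208, 0.563, 0.199] pointing down, gripper open.
Joint ranges: [-2.87, 2.87], [-0.86, 2.18], [0.17, 2.46], [-1.51, 4.65], [0.06, 2.69], [-2.65, 2.65]. Speed limits (rad/s): [2.57, 2.57, 3.01, 3.14, 3.14, 3.14].

## Interface

Orientations are given as a rotation vector (axis times angle).
In Python, from plant import sense, imaging, arm gives the robot as it stands.
- The arm moves only by the tool apply_moves, never from a script. Its argument "increments" is a list of rows, each an object of numbers: "dx", "dy", "dz": the shift along the tool's x, y, z in cm; "wx", "wy", "wz": the turn, a rotation vector about the tool's x, y, z in degrees. A call has exactly 10 rows; each row is the pose to reach, as a shift and turn from the pose measured when the call began, along the tool's axes at that moment; what a row does not reach only later rows make up. A row lasts 1/12 s, in which the tool goes at most 41.7 mm and 7.16 degrees, less where a joint would pass 70% of its speed; a pose out of reach is approached as far as the arm can. A call with a gripper value outside its range is refused whole. "fingers" is the opening, from 0 (shut) to 1 (fully open), set as the call begins (left out, the last holds). The fingers move at their own pace and stop on an object; "newtons" is the grip in N (left out, the last holds). Time passes only in rows, so rows that repeat a pose let the fingers close, or fill a call up. It gives the time, the measured TCP pose, the force and the opening at its end, in the units of the state.
- sense(): the state, without advancing time (a new reading comes with each control period).
- imaging.capture(name): name is "scene" or "top" or "wrist"; returns a dict with "img" (384x512x3 uint8, red, green, blue), "range_z" (384x512 float32, m along the optical axis (not along the pixel's ray), 0 where there is no reading), "fx", "fy", "cx", "cy" (pixels), "k1" (the pictures are not rectified: a ray, as slopes to the right and down, at radius r is drawn at 1 + k1 r^2 times it, then the intrinsics apply), "R" (3x3) and "t" (3): a world point X has camera coordinates R X + t; the wrist camera has in their place "T_tool_cam" (4x4, takes a point from camera to tool coordinates, whose origin is the TCP and whose axes are the tool frame's). Camera axes: x right, y down, z forward; pixel columns grow to the right and rows downward; lengths in m; the calibration is good to about 2 mm. A picture is of the moment at which its call begins: read the wrist's pose just before it.
- arm.hand_in(): hands the job in, once; it reports no verdict.
The state is a dict: "time": time; "joint_positions": joint angles; "joint_vel": joint speeds; "joint_efforts": joint torques, N m; "tool_pos": TCP position; "tcp_rot": TCP orientation; "contact_force": force on the tool from outside, world axes, zero at the start; "wrist_torque": the same for the moment, N m; "gripper_width": finger opening in m.
Only numpy, scipy, OpenCV 4.12 (cv2) and the standard library are available. Lean on these libraries where they do the work, as an engineer would, in place of code of your own. Each camera call takes 0.05 s, during which the arm holds its last target.

## Working session

There is one attempt and no reset: what is moved stays moved. The work goes in short steps, Python scripts to look and compute and a tool call to move; the robot and the scene stay as the last step left them, time stands still between calls to the robot, and variables do not carry over. Pictures are saved under pics/ and viewed, and the job is handed in when it is done.

Besides the shell and the picture viewer there is one more tool, called after "Request:" by a JSON object that holds its "name" and its "arguments". apply_moves: Moves the arm, as the interface text tells. Its arguments: {"type":"object","properties":{"increments":{"type":"array","items":{"type":"object","properties":{"dx":{"type":"number"},"dy":{"type":"number"},"dz":{"type":"number"},"wx":{"type":"number"},"wy":{"type":"number"},"wz":{"type":"number"}}}},"fingers":{"type":"number"},"newtons":{"type":"number"}},"required":["increments"]}

```bash
ls; mkdir -p pics
python3 - <<'E'
from plant import sense, imaging, arm
import cv2,pickle
s=sense(); print(s)
for n in ["scene","top","wrist"]:
    c=imaging.capture(n); pickle.dump(c,open(f"pics/{n}0.pkl","wb"))
    cv2.imwrite(f"pics/{n}0.png",c["img"][:,:,::-1])
    print(n,{k:v for k,v in c.items() if k not in("img","range_z")})
E
```

```text
pics
{'time': 0.0, 'joint_positions': array([ 1.16031714e+00,  9.18461107e-02,  1.23188675e+00,  3.14661887e-06,
        1.81977879e+00, -5.66736332e-02]), 'joint_vel': array([ 0.00021576, -0.00049266, -0.00012465,  0.00018061,  0.00053611,
        0.00054668]), 'joint_efforts': array([ 2.76997316e-04, -4.46446216e+01, -4.06448615e+01,  6.99518365e-02,
        2.91325094e-02, -1.68157580e-04]), 'tool_pos': array([0.20773261, 0.56253111, 0.19801406]), 'tcp_rot': array([ 2.57688028e+00,  1.79526660e+00, -2.56863496e-03]), 'contact_force': array([ 0.24882901, -0.19301846,  0.05871558]), 'wrist_torque': array([ 0.04420211, -0.03165664, -0.01742053]), 'gripper_width': 0.0882557868532546}
scene {'fx': 421.64063692480835, 'fy': 421.64063692480835, 'cx': 255.46578091776396, 'cy': 189.03314380481822, 'k1': -0.08241972132317912, 'R': array([[-0.71838601,  0.69542434,  0.01750779],
       [ 0.39646244,  0.42997381, -0.81113504],
       [-0.57161094, -0.57576689, -0.5845968 ]]), 't': array([ 0.43860621, -0.22265037,  1.25716591])}
top {'fx': 446.2012909574354, 'fy': 446.2012909574354, 'cx': 255.2553822888038, 'cy': 188.9604490233132, 'k1': 0.026110748812878105, 'R': array([[-0.00787396, -0.99996321, -0.00340353],
       [-0.99766361,  0.00808674, -0.06783747],
       [ 0.0678625 ,  0.00286142, -0.99769058]]), 't': array([0.02359991, 0.6142946 , 1.20471442])}
wrist {'fx': 290.3059910085628, 'fy': 290.3059910085628, 'cx': 251.9107852910601, 'cy': 194.56802173715099, 'k1': -0.06830157473430445, 'T_tool_cam': array([[ 9.99999258e-01,  2.04012811e-05,  1.21808702e-03,
        -1.71775405e-04],
       [-3.42562512e-04,  9.64226294e-01,  2.65080246e-01,
        -7.37189352e-02],
       [-1.16910356e-03, -2.65080466e-01,  9.64225585e-01,
        -1.85311432e-01],
       [ 0.00000000e+00,  0.00000000e+00,  0.00000000e+00,
         1.00000000e+00]])}
```

View pics/top0.png

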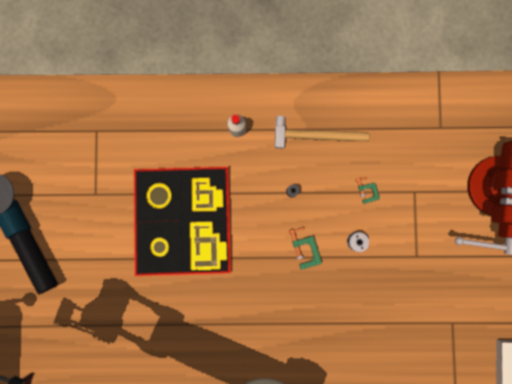

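View pics/scene0.png

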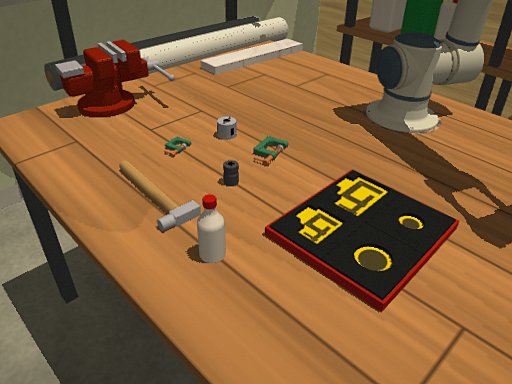

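View pics/wrist0.png

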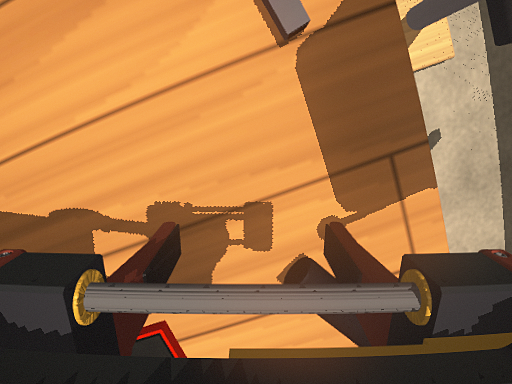

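The top view shows the tray at about (135-231, 168-274), with the round holes at left and the clamp cut-outs at right. The loose tools are at: socket (293,190), small clamp (369,190), big clamp (306,248) and hole saw (358,240). The bottle is at (237,125) and the hammer at (320,133). Next I'll measure them from this view.

```bash
cat > h.py <<'E'
import numpy as np, cv2, pickle
from scipy.spatial.transform import Rotation as Ro
def undist(c,uv):
    K=np.array([[c["fx"],0,c["cx"]],[0,c["fy"],c["cy"]],[0,0,1.]])
    return cv2.undistortPoints(np.array(uv,float).reshape(-1,1,2),K,np.array([c["k1"],0,0,0.])).reshape(-1,2)
def camRt(c,s=None):
    # returns camera->world R, origin
    if "R" in c: return c["R"].T, -c["R"].T@c["t"]
    T=c["T_tool_cam"]; Rt=Ro.from_rotvec(s["tcp_rot"]).as_matrix()
    return Rt@T[:3,:3], Rt@T[:3,3]+s["tool_pos"]
def plane(c,uv,z,s=None):
    R,o=camRt(c,s); d=np.c_[undist(c,uv),np.ones(len(np.reshape(uv,(-1,2))))]@R.T
    k=(z-o[2])/d[:,2]; return o+d*k[:,None]
def cloud(c,s=None):
    h,w=c["range_z"].shape; v,u=np.mgrid[:h,:w]
    R,o=camRt(c,s); d=np.c_[undist(c,np.c_[u.ravel(),v.ravel()]),np.ones(h*w)]
    return (d*c["range_z"].reshape(-1,1)@R.T+o).reshape(h,w,3)
E
python3 - <<'E'
from h import *
c=pickle.load(open("pics/top0.pkl","rb"))
im=c["img"]; P=cloud(c)
hsv=cv2.cvtColor(im,cv2.COLOR_RGB2HSV)
yel=cv2.inRange(hsv,(22,120,120),(35,255,255))
n,l,st,ce=cv2.connectedComponentsWithStats(yel)
print("yellow")
for i in range(1,n):
    if st[i,4]>20: print(st[i],plane(c,[ce[i]],0.017)[0].round(4))
gr=cv2.inRange(hsv,(60,60,40),(95,255,255))
n,l,st,ce=cv2.connectedComponentsWithStats(gr)
print("green")
for i in range(1,n):
    if st[i,4]>15: print(st[i],plane(c,[ce[i]],0.015)[0].round(4))
# height-based
m=((P[...,2]>0.008)&(P[...,2]<0.2)&(c["range_z"]>0)).astype(np.uint8)
n,l,st,ce=cv2.connectedComponentsWithStats(m)
for i in range(1,n):
    if st[i,4]>20:
        q=P[l==i]; zt=np.percentile(q[:,2],90)
        print(st[i],ce[i].round(1),zt.round(4),plane(c,[ce[i]],zt)[0].round(4))
cv2.imwrite("pics/topz0.png",cv2.resize(im[160:285,125:395,::-1],None,fx=2.9,fy=2.9,interpolation=cv2.INTER_CUBIC))
E
```

```text
yellow
[192 177  32  35 855] [0.5981 0.1562 0.017 ]
[146 183  26  26 325] [0.5997 0.2848 0.017 ]
[ 190  221   37   50 1340] [0.4579 0.1558 0.017 ]
[150 237  19  20 230] [0.4588 0.282  0.017 ]
green
[360 184  18  18 101] [ 0.6052 -0.2996  0.015 ]
[294 237  27  31 246] [ 0.4431 -0.1284  0.015 ]
[228 114  18  23 329] [236.7 124.8] 0.1296 [0.7698 0.064  0.1296]
[ 275  115   95   33 1066] [314.  133.8] 0.0273 [ 0.7648 -0.1441  0.0273]
[ 455  140   57  115 3152] [493.3 195.1] 0.1618 [ 0.5854 -0.5544  0.1618]
[  134   166    97   111 10256] [181.4 221. ] 0.0274 [0.5284 0.2201 0.0274]
[   0  174   59  121 2639] [ 23.4 239.3] 0.0693 [0.4847 0.6232 0.0693]
[356 177  24  26 261] [367.8 190.1] 0.0163 [ 0.6092 -0.2908  0.0163]
[286 184  14  13 139] [292.5 190. ] 0.0528 [ 0.6086 -0.081   0.0528]
[288 227  34  43 543] [305.9 249.1] 0.0199 [ 0.4493 -0.1177  0.0199]
[347 233  22  19 338] [357.7 241.9] 0.0472 [ 0.4692 -0.2527  0.0472]
[496 341  16  43 612] [504.3 361.8] 0.0333 [ 0.1554 -0.6289  0.0333]
[246 379  37   5 111] [264.4 381.6] 0.0143 [ 0.0992 -0.0017  0.0143]
```

View pics/topz0.png

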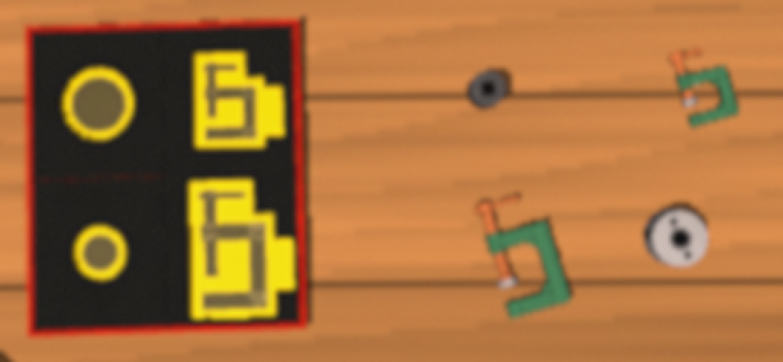

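```bash
cat >> h.py <<'E'
def go(p,psi):
    """print increments to reach TCP p pointing down with tool x at heading psi (deg)"""
    from plant import sense
    s=sense(); R=Ro.from_rotvec(s["tcp_rot"]).as_matrix()
    a=np.radians(psi); x=np.array([np.cos(a),np.sin(a),0]); z=np.array([0,0,-1.]); y=np.cross(z,x)
    Rt=np.c_[x,y,z]
    print("t",round(s["time"],2),"pos",s["tool_pos"].round(4),"d cm",(100*R.T@(np.array(p)-s["tool_pos"])).round(2),"w deg",np.degrees(Ro.from_matrix(R.T@Rt).as_rotvec()).round(2),"F",s["contact_force"].round(1),"w",s["gripper_width"].round(4))
def snap(name):
    from plant import sense,imaging
    s=sense(); c=imaging.capture("wrist"); pickle.dump((c,s),open(f"pics/{name}.pkl","wb"))
    cv2.imwrite(f"pics/{name}.png",c["img"][:,:,::-1]); return c,s
E
python3 -c "
from h import *
go([0.48,0.21,0.25],90)"
```

```text
Traceback (most recent call last):
  File "h.py", line 24, in go
    print("t",round(s["time"],2),"pos",s["tool_pos"].round(4),"d cm",(100*R.T@(np.array(p)-s["tool_pos"])).round(2),"w deg",np.degrees(Ro.from_matrix(R.T@Rt).as_rotvec()).round(2),"F",s["contact_force"].round(1),"w",s["gripper_width"].round(4))
                                                                                                                                                                                                                        ^^^^^^^^^^^^^^^^^^^^^^^^
AttributeError: 'float' object has no attribute 'round'
```

```bash
sed -i 's/s\["gripper_width"\].round(4)/round(s["gripper_width"],4)/' h.py
python3 -c "
from h import *
go([0.48,0.21,0.25],90)"
```

```text
t 0.15 pos [0.2078 0.5626 0.1983] d cm [-23.65  37.75  -5.14] w deg [-2.000e-02  8.000e-02 -2.027e+01] F [-0.2 -0.4 -0.4] w 0.0878
```

Request:
{"name": "apply_moves", "arguments": {"increments": [{"dx":-2.4,"dy":3.8,"dz":-0.5,"wz":-2},{"dx":-4.8,"dy":7.6,"dz":-1,"wz":-4},{"dx":-7.1,"dy":11.3,"dz":-1.5,"wz":-6},{"dx":-9.5,"dy":15.1,"dz":-2,"wz":-8},{"dx":-11.8,"dy":18.9,"dz":-2.5,"wz":-10},{"dx":-14.2,"dy":22.6,"dz":-3,"wz":-12},{"dx":-16.6,"dy":26.4,"dz":-3.6,"wz":-14},{"dx":-18.9,"dy":30.2,"dz":-4.1,"wz":-16},{"dx":-21.3,"dy":34,"dz":-4.6,"wz":-18},{"dx":-23.6,"dy":37.7,"dz":-5.1,"wz":-20.3}]}}

```text
invalid input at $.increments[0]: expected keys dx, dy, dz, wx, wy, wz
```

```bash
python3 -c "
from h import *
go([0.48,0.21,0.25],90)"
```

```text
t 0.15 pos [0.2078 0.5626 0.1983] d cm [-23.65  37.75  -5.14] w deg [-2.000e-02  8.000e-02 -2.027e+01] F [-0.2 -0.4 -0.4] w 0.0878
```

All six keys are needed in every row.

Request:
{"name": "apply_moves", "arguments": {"increments": [{"dx":-3,"dy":4.8,"dz":-0.7,"wx":0,"wy":0,"wz":-3},{"dx":-6,"dy":9.6,"dz":-1.4,"wx":0,"wy":0,"wz":-6},{"dx":-9,"dy":14.4,"dz":-2,"wx":0,"wy":0,"wz":-9},{"dx":-12,"dy":19.2,"dz":-2.6,"wx":0,"wy":0,"wz":-12},{"dx":-15,"dy":24,"dz":-3.3,"wx":0,"wy":0,"wz":-15},{"dx":-18,"dy":28.7,"dz":-4,"wx":0,"wy":0,"wz":-18},{"dx":-21,"dy":33.5,"dz":-4.6,"wx":0,"wy":0,"wz":-20.3},{"dx":-23.6,"dy":37.7,"dz":-5.1,"wx":0,"wy":0,"wz":-20.3},{"dx":-23.6,"dy":37.7,"dz":-5.1,"wx":0,"wy":0,"wz":-20.3},{"dx":-23.6,"dy":37.7,"dz":-5.1,"wx":0,"wy":0,"wz":-20.3}]}}

```text
time: 0.98
tool_pos: [0.4615, 0.2332, 0.2463]
tcp_rot: [2.22, 2.222, -0.002]
contact_force: [-0.3, 0.5, 0.9]
gripper_width: 0.0878
```

```bash
python3 -c "
from h import *
snap('w_tray')
go([0.45,-0.19,0.25],90)"
```

```text
t 1.03 pos [0.4657 0.2274 0.2466] d cm [-41.75  -1.3   -0.13] w deg [ 0.13  0.3  -0.36] F [ 1.  -4.2 -0.7] w 0.0878
```

View pics/w_tray.png

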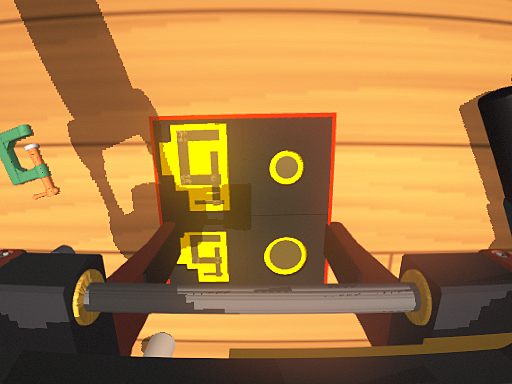

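The wrist view shows the whole tray at (150-337, 113-285). The big-clamp cut-out is at (200,165), the small one at (203,258), the socket hole at (286,167) and the hole-saw hole at (285,255). I'll compare this with the top view.

```bash
cat > meas.py <<'E'
from h import *
c=pickle.load(open("pics/top0.pkl","rb")); 
w,s=pickle.load(open("pics/w_tray.pkl","rb"))
sc=pickle.load(open("pics/scene0.pkl","rb"))
def an(c,s,nm):
    hsv=cv2.cvtColor(c["img"],cv2.COLOR_RGB2HSV)
    # tray red border
    red=(cv2.inRange(hsv,(0,180,90),(6,255,255))|cv2.inRange(hsv,(174,180,90),(180,255,255)))
    n,l,st,ce=cv2.connectedComponentsWithStats(red|0)
    i=1+np.argmax(st[1:,2]*st[1:,3]*(st[1:,0]<200)); print(nm,"red",st[i])
    v,u=np.nonzero(l==i); P=plane(c,np.c_[u,v],0.027,s)[:,:2]
    r=cv2.minAreaRect(P.astype(np.float32)*1000); print("tray rect",r)
    yel=cv2.inRange(hsv,(22,120,100),(35,255,255))
    yel=cv2.morphologyEx(yel,cv2.MORPH_CLOSE,np.ones((3,3)))
    n,l,st,ce=cv2.connectedComponentsWithStats(yel)
    for i in range(1,n):
        if st[i,4]>100:
            cs,_=cv2.findContours((l==i).astype(np.uint8),cv2.RETR_EXTERNAL,cv2.CHAIN_APPROX_NONE)
            e=cv2.fitEllipse(cs[0]); q=plane(c,[e[0]],0.020,s)[0]
            P=plane(c,cs[0].reshape(-1,2),0.02,s)
            print(st[i],"ell ctr",q.round(4),"box x",P[:,0].min().round(4),P[:,0].max().round(4),"y",P[:,1].min().round(4),P[:,1].max().round(4))
an(c,None,"top"); an(w,s,"wrist"); an(sc,None,"scene")
E
python3 meas.py
```

```text
top red [ 134  167   97  109 1080]
tray rect ((530.3985595703125, 219.30604553222656), (289.1878356933594, 260.53399658203125), 1.1489676237106323)
[191 177  33  35 962] ell ctr [0.5975 0.1569 0.02  ] box x 0.5549 0.6488 y 0.1074 0.1954
[146 183  26  26 353] ell ctr [0.5992 0.2844 0.02  ] box x 0.5643 0.6332 y 0.2501 0.3187
[ 189  221   38   50 1474] ell ctr [0.4568 0.1557 0.02  ] box x 0.3951 0.528 y 0.0996 0.2006
[150 237  19  20 249] ell ctr [0.4592 0.2817 0.02  ] box x 0.4339 0.4854 y 0.2574 0.3065
wrist red [158 208   5  18  37]
tray rect ((533.1278076171875, 97.1063461303711), (26.800018310546875, 3.6820008754730225), 2.7526721954345703)
[ 159  123   71   88 3280] ell ctr [0.4549 0.1574 0.02  ] box x 0.3983 0.5251 y 0.1018 0.2002
[269 150  34  34 482] ell ctr [0.4602 0.2825 0.02  ] box x 0.4356 0.4835 y 0.2582 0.3058
[340 155  79  10 285] ell ctr [0.4474 0.4133 0.02  ] box x 0.442 0.4549 y 0.3595 0.4764
[ 177  232   52   50 1434] ell ctr [0.5988 0.1613 0.02  ] box x 0.5604 0.646 y 0.115 0.1956
[264 237  43  38 484] ell ctr [0.5998 0.2856 0.02  ] box x 0.5686 0.6329 y 0.2527 0.3188
scene red [ 83  99  50  13 266]
tray rect ((639.5460815429688, -580.7047119140625), (55.198020935058594, 144.77264404296875), 76.4056167602539)
[335 177  53  39 887] ell ctr [0.4596 0.1587 0.02  ] box x 0.4014 0.5219 y 0.1015 0.1984
[296 207  47  37 793] ell ctr [0.6007 0.16   0.02  ] box x 0.56 0.6439 y 0.1114 0.1935
[399 216  24  13 104] ell ctr [0.4612 0.283  0.02  ] box x 0.4402 0.478 y 0.2598 0.3061
[354 246  38  25 235] ell ctr [0.6014 0.2864 0.02  ] box x 0.5699 0.6291 y 0.2532 0.3181
```

Request:
{"name": "apply_moves", "arguments": {"increments": [{"dx":-4,"dy":0.2,"dz":0,"wx":0,"wy":0,"wz":0},{"dx":-8,"dy":0.5,"dz":0,"wx":0,"wy":0,"wz":0},{"dx":-12,"dy":1,"dz":0,"wx":0,"wy":0,"wz":0},{"dx":-16,"dy":1.5,"dz":0,"wx":0,"wy":0,"wz":0},{"dx":-20,"dy":2,"dz":0,"wx":0,"wy":0,"wz":0},{"dx":-24,"dy":2.5,"dz":0,"wx":0,"wy":0,"wz":0},{"dx":-28,"dy":3,"dz":0,"wx":0,"wy":0,"wz":0},{"dx":-32,"dy":3.5,"dz":0,"wx":0,"wy":0,"wz":0},{"dx":-36,"dy":4,"dz":0,"wx":0,"wy":0,"wz":0},{"dx":-39,"dy":4,"dz":0,"wx":0,"wy":0,"wz":0}]}}

```text
time: 1.87
tool_pos: [0.5031, -0.1656, 0.2479]
tcp_rot: [2.227, 2.209, -0.004]
contact_force: [-0.1, -0.1, -0.3]
gripper_width: 0.0879
```

```bash
python3 -c "
from h import *
go([0.50,-0.18,0.25],90)"
```

```text
t 1.87 pos [ 0.5031 -0.1656  0.2479] d cm [-1.44 -0.3  -0.2 ] w deg [ 0.08  0.31 -0.45] F [-0.1 -0.1 -0.3] w 0.0879
```

```bash
python3 -c "
from h import *
snap('w_tools')
go([0.50,-0.18,0.25],90)"
```

```text
t 1.92 pos [ 0.5024 -0.1696  0.2473] d cm [-1.04 -0.23 -0.26] w deg [-0.01  0.45 -0.67] F [-1.1 -1.9 -0.5] w 0.0877
```

View pics/w_tools.png

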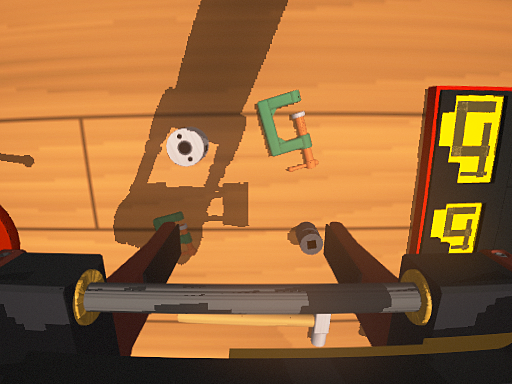

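This view shows the hole saw top at (184,147), the big clamp's green C at (258-310, 90-157) and the socket top at (311,242). The small clamp at (172,235) is partly hidden by a finger.

```bash
cat > tools.py <<'E'
from h import *
c=pickle.load(open("pics/top0.pkl","rb")); 
w,s=pickle.load(open("pics/w_tools.pkl","rb"))
sc=pickle.load(open("pics/scene0.pkl","rb"))
def green(c,s,nm,sub=1):
    hsv=cv2.cvtColor(c["img"],cv2.COLOR_RGB2HSV)
    g=cv2.inRange(hsv,(55,80,30),(95,255,255))
    n,l,st,ce=cv2.connectedComponentsWithStats(g)
    for i in range(1,n):
        if st[i,4]<60: continue
        for zt,h in ((0.018,"big"),(0.014,"small")):
            v,u=np.nonzero(l==i); P=plane(c,np.c_[u,v],zt,s)[:,:2]*1000
            if (h=="big")!=(P[:,1].mean()>-200): continue
            if not (-400<P[:,1].mean()<0): continue
            r=cv2.minAreaRect(P.astype(np.float32)); print(nm,h,st[i],"rect c",np.round(r[0],1),np.round(r[1],1),round(r[2],2),"mean",P.mean(0).round(1))
green(c,None,"top");green(w,s,"wrist");green(sc,None,"scene")
for cc,ss,nm in((c,None,"top"),(w,s,"wrist"),(sc,None,"scene")):
    P=cloud(cc,ss)
    for h,lo,xy in(("hs",0.036,(.469,-.253)),("sock",0.042,(.6086,-.081))):
        m=(P[...,2]>lo)&(P[...,2]<lo+.022)&(np.hypot(P[...,0]-xy[0],P[...,1]-xy[1])<.045)
        if m.sum()<10: print(nm,h,"none");continue
        q=P[m]; 
        v,u=np.nonzero(m); Q=plane(cc,np.c_[u,v],lo+.008,ss)
        cxy,r=cv2.minEnclosingCircle((Q[:,:2]*1000).astype(np.float32))
        print(nm,h,m.sum(),q[:,2].mean().round(4),Q.mean(0).round(4),"enc",np.round(cxy,1),round(r,1))
E
python3 tools.py
```

```text
top small [359 184  20  18 112] rect c [ 603.7 -294.1] [44.9 42.8] 16.91 mean [ 605.5 -299.5]
top big [294 237  27  31 271] rect c [ 441.6 -121.2] [74.4 55.8] 16.24 mean [ 442.9 -128.3]
wrist big [291  91  10  12  66] rect c [ 404.4 -105.9] [14.  10.2] 16.08 mean [ 404.4 -105.5]
wrist big [258  93  34  49 563] rect c [ 435.5 -127.6] [62.  45.4] 15.97 mean [ 423.8 -137.1]
scene small [166 137  25  16 180] rect c [ 611.4 -285. ] [59.2 55.2] 14.96 mean [ 610.5 -288.5]
scene big [254 136  34  24 351] rect c [ 452.6 -111.3] [98.9 65.8] 17.02 mean [ 453.6 -115.4]
top hs 292 0.0441 [ 0.4685 -0.2566  0.044 ] enc [ 467.8 -256.7] 26.0
top sock 127 0.0497 [ 0.6098 -0.0823  0.05  ] enc [609.5 -82.3] 17.0
wrist hs 1151 0.0435 [ 0.4701 -0.2548  0.044 ] enc [ 469.8 -254.9] 26.2
wrist sock 439 0.0494 [ 0.6082 -0.082   0.05  ] enc [607.5 -80.9] 19.0
scene hs 176 0.0426 [ 0.4769 -0.2494  0.044 ] enc [ 478.  -250.1] 31.0
scene sock 138 0.0482 [ 0.6145 -0.0756  0.05  ] enc [615.4 -75.3] 22.4
```

```bash
python3 -c "
from h import *
go([0.469,-0.2555,0.07],90)"
```

```text
t 1.92 pos [ 0.5024 -0.1696  0.2473] d cm [-8.49 -3.24 17.8 ] w deg [-0.01  0.45 -0.67] F [-1.1 -1.9 -0.5] w 0.0877
```

Request:
{"name": "apply_moves", "arguments": {"increments": [{"dx":-3.5,"dy":-1.3,"dz":0,"wx":0,"wy":0.45,"wz":-0.7},{"dx":-7,"dy":-2.6,"dz":2,"wx":0,"wy":0.45,"wz":-0.7},{"dx":-8.5,"dy":-3.2,"dz":5,"wx":0,"wy":0.45,"wz":-0.7},{"dx":-8.5,"dy":-3.2,"dz":8,"wx":0,"wy":0.45,"wz":-0.7},{"dx":-8.5,"dy":-3.2,"dz":11,"wx":0,"wy":0.45,"wz":-0.7},{"dx":-8.5,"dy":-3.2,"dz":14,"wx":0,"wy":0.45,"wz":-0.7},{"dx":-8.5,"dy":-3.2,"dz":16.5,"wx":0,"wy":0.45,"wz":-0.7},{"dx":-8.5,"dy":-3.2,"dz":17.8,"wx":0,"wy":0.45,"wz":-0.7},{"dx":-8.5,"dy":-3.2,"dz":17.8,"wx":0,"wy":0.45,"wz":-0.7},{"dx":-8.5,"dy":-3.2,"dz":17.8,"wx":0,"wy":0.45,"wz":-0.7}]}}

```text
time: 2.75
tool_pos: [0.4694, -0.2552, 0.0701]
tcp_rot: [-2.22, -2.222, 0.0]
contact_force: [-0.6, -0.1, 0.1]
gripper_width: 0.0878
```

```bash
python3 -c "
from h import *
snap('w_hs')
go([0.469,-0.2555,0.015],90)"
```

```text
t 2.8 pos [ 0.4701 -0.2558  0.0716] d cm [ 0.03 -0.12  5.66] w deg [0.08 0.05 0.04] F [-0.3 -0.7  1.2] w 0.0881
```

View pics/w_hs.png

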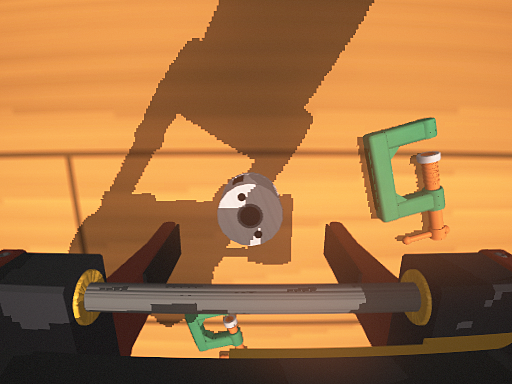

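The hole saw, at (250,215), sits centred between the fingers. The big clamp is in clear view at (363-447, 118-242). I'll descend and grip.

Request:
{"name": "apply_moves", "arguments": {"increments": [{"dx":0,"dy":-0.1,"dz":2,"wx":0,"wy":0,"wz":0},{"dx":0,"dy":-0.1,"dz":4,"wx":0,"wy":0,"wz":0},{"dx":0,"dy":-0.1,"dz":5.3,"wx":0,"wy":0,"wz":0},{"dx":0,"dy":-0.1,"dz":5.6,"wx":0,"wy":0,"wz":0},{"dx":0,"dy":-0.1,"dz":5.6,"wx":0,"wy":0,"wz":0},{"dx":0,"dy":-0.1,"dz":5.6,"wx":0,"wy":0,"wz":0},{"dx":0,"dy":-0.1,"dz":5.6,"wx":0,"wy":0,"wz":0},{"dx":0,"dy":-0.1,"dz":5.6,"wx":0,"wy":0,"wz":0},{"dx":0,"dy":-0.1,"dz":5.6,"wx":0,"wy":0,"wz":0},{"dx":0,"dy":-0.1,"dz":5.6,"wx":0,"wy":0,"wz":0}]}}

```text
time: 3.63
tool_pos: [0.4695, -0.256, 0.0162]
tcp_rot: [2.219, 2.22, 0.001]
contact_force: [0.1, 0.2, -0.1]
gripper_width: 0.0879
```

Request:
{"name": "apply_moves", "arguments": {"increments": [{"dx":0,"dy":0,"dz":0,"wx":0,"wy":0,"wz":0},{"dx":0,"dy":0,"dz":0,"wx":0,"wy":0,"wz":0},{"dx":0,"dy":0,"dz":0,"wx":0,"wy":0,"wz":0},{"dx":0,"dy":0,"dz":0,"wx":0,"wy":0,"wz":0},{"dx":0,"dy":0,"dz":0,"wx":0,"wy":0,"wz":0},{"dx":0,"dy":0,"dz":0,"wx":0,"wy":0,"wz":0},{"dx":0,"dy":0,"dz":0,"wx":0,"wy":0,"wz":0},{"dx":0,"dy":0,"dz":0,"wx":0,"wy":0,"wz":0},{"dx":0,"dy":0,"dz":0,"wx":0,"wy":0,"wz":0},{"dx":0,"dy":0,"dz":0,"wx":0,"wy":0,"wz":0}], "fingers": 0.45, "newtons": 25}}

```text
time: 4.47
tool_pos: [0.4695, -0.2561, 0.0162]
tcp_rot: [2.219, 2.22, 0.001]
contact_force: [-1.1, -0.6, -0.5]
gripper_width: 0.051
```

```bash
python3 -c "
from h import *
go([0.469,-0.2555,0.12],90)
go([0.600,0.2853,0.12],90)"
```

```text
t 4.47 pos [ 0.4695 -0.2561  0.0162] d cm [  0.04  -0.02 -10.38] w deg [0.13 0.09 0.03] F [-1.1 -0.6 -0.5] w 0.051
t 4.47 pos [ 0.4695 -0.2561  0.0162] d cm [ 54.11  13.11 -10.44] w deg [0.13 0.09 0.03] F [-1.1 -0.6 -0.5] w 0.051
```

Gripped at 51 mm. I'll lift and carry it to the tray.

Request:
{"name": "apply_moves", "arguments": {"increments": [{"dx":0,"dy":0,"dz":-3,"wx":0,"wy":0,"wz":0},{"dx":0,"dy":0,"dz":-6,"wx":0,"wy":0,"wz":0},{"dx":0,"dy":0,"dz":-9,"wx":0,"wy":0,"wz":0},{"dx":2,"dy":0.5,"dz":-10.4,"wx":0,"wy":0,"wz":0},{"dx":5,"dy":1.2,"dz":-10.4,"wx":0,"wy":0,"wz":0},{"dx":9,"dy":2.2,"dz":-10.4,"wx":0,"wy":0,"wz":0},{"dx":13,"dy":3.2,"dz":-10.4,"wx":0,"wy":0,"wz":0},{"dx":17,"dy":4.1,"dz":-10.4,"wx":0,"wy":0,"wz":0},{"dx":21,"dy":5.1,"dz":-10.4,"wx":0,"wy":0,"wz":0},{"dx":25,"dy":6.1,"dz":-10.4,"wx":0,"wy":0,"wz":0}]}}

```text
time: 5.3
tool_pos: [0.5299, -0.0038, 0.1196]
tcp_rot: [2.219, 2.22, 0.0]
contact_force: [1.1, -1.1, -1.4]
gripper_width: 0.0507
```

```bash
python3 -c "
from h import *
go([0.600,0.2853,0.12],90)"
```

```text
t 5.3 pos [ 0.5299 -0.0038  0.1196] d cm [28.91  7.02 -0.07] w deg [0.1  0.08 0.03] F [ 1.1 -1.1 -1.4] w 0.0507
```

Request:
{"name": "apply_moves", "arguments": {"increments": [{"dx":4,"dy":1,"dz":0,"wx":0,"wy":0,"wz":0},{"dx":8,"dy":2,"dz":0,"wx":0,"wy":0,"wz":0},{"dx":12,"dy":3,"dz":0,"wx":0,"wy":0,"wz":0},{"dx":16,"dy":3.9,"dz":0,"wx":0,"wy":0,"wz":0},{"dx":20,"dy":4.9,"dz":0,"wx":0,"wy":0,"wz":0},{"dx":24,"dy":5.8,"dz":0,"wx":0,"wy":0,"wz":0},{"dx":27,"dy":6.6,"dz":0,"wx":0,"wy":0,"wz":0},{"dx":28.9,"dy":7,"dz":0,"wx":0,"wy":0,"wz":0},{"dx":28.9,"dy":7,"dz":1,"wx":0,"wy":0,"wz":0},{"dx":28.9,"dy":7,"dz":3,"wx":0,"wy":0,"wz":0}]}}

```text
time: 6.13
tool_pos: [0.6008, 0.2869, 0.091]
tcp_rot: [2.216, 2.222, 0.006]
contact_force: [-0.1, -0.2, -1.2]
gripper_width: 0.0505
```

```bash
python3 -c "
from h import *
snap('w_hs2')
go([0.600,0.2853,0.0335],90)"
```

```text
t 6.18 pos [0.5984 0.2849 0.0839] d cm [0.06 0.18 5.04] w deg [-0.17  0.22  0.09] F [-1.  -0.5 -5.9] w 0.0512
```

View pics/w_hs2.png

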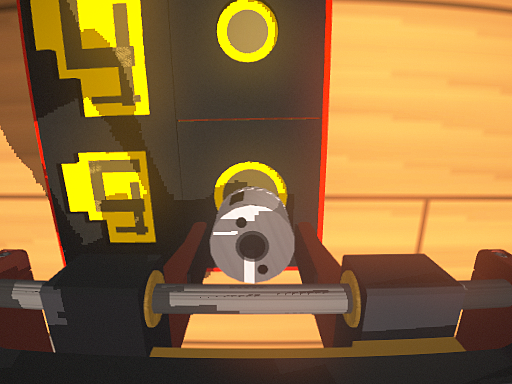

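The hole saw, held at (252,243), is lined up with the hole behind it at about (251,195). Lowering it.

Request:
{"name": "apply_moves", "arguments": {"increments": [{"dx":0,"dy":0.2,"dz":1.5,"wx":0,"wy":0,"wz":0},{"dx":0,"dy":0.2,"dz":2.8,"wx":0,"wy":0,"wz":0},{"dx":0,"dy":0.2,"dz":3.8,"wx":0,"wy":0,"wz":0},{"dx":0,"dy":0.2,"dz":4.4,"wx":0,"wy":0,"wz":0},{"dx":0,"dy":0.2,"dz":4.8,"wx":0,"wy":0,"wz":0},{"dx":0,"dy":0.2,"dz":4.9,"wx":0,"wy":0,"wz":0},{"dx":0,"dy":0.2,"dz":5,"wx":0,"wy":0,"wz":0},{"dx":0,"dy":0.2,"dz":5,"wx":0,"wy":0,"wz":0},{"dx":0,"dy":0.2,"dz":5,"wx":0,"wy":0,"wz":0},{"dx":0,"dy":0.2,"dz":5,"wx":0,"wy":0,"wz":0}]}}

```text
time: 7.02
tool_pos: [0.6006, 0.2849, 0.0348]
tcp_rot: [2.219, 2.223, -0.006]
contact_force: [-0.7, 0.5, -2.2]
gripper_width: 0.0508
```

```bash
python3 -c "
from h import *
go([0.600,0.2853,0.0335],90)"
```

```text
t 7.02 pos [0.6006 0.2849 0.0348] d cm [ 0.04 -0.06  0.13] w deg [-0.11  0.19  0.09] F [-0.7  0.5 -2.2] w 0.0508
```

Request:
{"name": "apply_moves", "arguments": {"increments": [{"dx":0,"dy":0,"dz":0.1,"wx":0,"wy":0,"wz":0},{"dx":0,"dy":0,"dz":0.15,"wx":0,"wy":0,"wz":0},{"dx":0,"dy":0,"dz":0.15,"wx":0,"wy":0,"wz":0},{"dx":0,"dy":0,"dz":0.15,"wx":0,"wy":0,"wz":0},{"dx":0,"dy":0,"dz":0.15,"wx":0,"wy":0,"wz":0},{"dx":0,"dy":0,"dz":0.15,"wx":0,"wy":0,"wz":0},{"dx":0,"dy":0,"dz":0.15,"wx":0,"wy":0,"wz":0},{"dx":0,"dy":0,"dz":0.15,"wx":0,"wy":0,"wz":0},{"dx":0,"dy":0,"dz":0.15,"wx":0,"wy":0,"wz":0},{"dx":0,"dy":0,"dz":0.15,"wx":0,"wy":0,"wz":0}]}}

```text
time: 7.85
tool_pos: [0.6006, 0.285, 0.0333]
tcp_rot: [2.219, 2.223, -0.006]
contact_force: [0.4, 0.7, -0.5]
gripper_width: 0.051
```

Request:
{"name": "apply_moves", "arguments": {"increments": [{"dx":0,"dy":0,"dz":0,"wx":0,"wy":0,"wz":0},{"dx":0,"dy":0,"dz":0,"wx":0,"wy":0,"wz":0},{"dx":0,"dy":0,"dz":0,"wx":0,"wy":0,"wz":0},{"dx":0,"dy":0,"dz":0,"wx":0,"wy":0,"wz":0},{"dx":0,"dy":0,"dz":0,"wx":0,"wy":0,"wz":0},{"dx":0,"dy":0,"dz":0,"wx":0,"wy":0,"wz":0},{"dx":0,"dy":0,"dz":0,"wx":0,"wy":0,"wz":0},{"dx":0,"dy":0,"dz":-2,"wx":0,"wy":0,"wz":0},{"dx":0,"dy":0,"dz":-5,"wx":0,"wy":0,"wz":0},{"dx":0,"dy":0,"dz":-8,"wx":0,"wy":0,"wz":0}], "fingers": 0.9}}

```text
time: 8.68
tool_pos: [0.5999, 0.2849, 0.1127]
tcp_rot: [-2.219, -2.223, 0.01]
contact_force: [-0.4, 0.5, 0.0]
gripper_width: 0.0791
```

```bash
python3 -c "
from h import *
snap('w_hs3')
go([0.6085,-0.082,0.12],90)
go([0.6085,-0.082,0.016],90)"
```

```text
t 8.73 pos [0.6027 0.286  0.122 ] d cm [-36.81   0.52   0.19] w deg [ 0.36 -0.01  0.1 ] F [-0.4 -0.1  5.5] w 0.0791
t 8.73 pos [0.6027 0.286  0.122 ] d cm [-36.81   0.45  10.59] w deg [ 0.36 -0.01  0.1 ] F [-0.4 -0.1  5.5] w 0.0791
```

View pics/w_hs3.png

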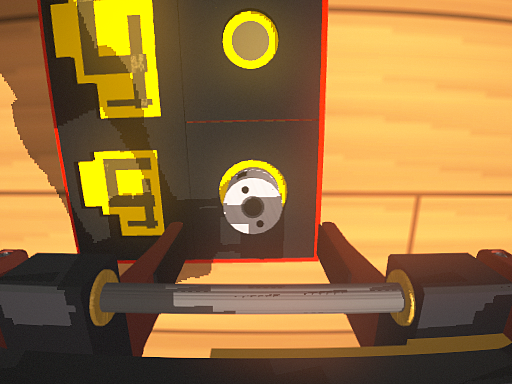

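The hole saw stands in its hole at (254,205). Next is the socket.

Request:
{"name": "apply_moves", "arguments": {"increments": [{"dx":-4,"dy":0,"dz":0,"wx":0,"wy":0,"wz":0},{"dx":-8,"dy":0.1,"dz":0,"wx":0,"wy":0,"wz":0},{"dx":-12,"dy":0.2,"dz":0,"wx":0.3,"wy":0,"wz":0},{"dx":-16,"dy":0.2,"dz":0,"wx":0.3,"wy":0,"wz":0},{"dx":-20,"dy":0.3,"dz":0,"wx":0.3,"wy":0,"wz":0},{"dx":-24,"dy":0.3,"dz":0,"wx":0.3,"wy":0,"wz":0},{"dx":-28,"dy":0.4,"dz":0,"wx":0.3,"wy":0,"wz":0},{"dx":-32,"dy":0.5,"dz":0,"wx":0.3,"wy":0,"wz":0},{"dx":-36,"dy":0.5,"dz":0,"wx":0.3,"wy":0,"wz":0},{"dx":-36.8,"dy":0.5,"dz":0.2,"wx":0.3,"wy":0,"wz":0}]}}

```text
time: 9.57
tool_pos: [0.608, -0.088, 0.1203]
tcp_rot: [2.223, 2.215, -0.001]
contact_force: [0.5, 0.1, 0.1]
gripper_width: 0.079
```

```bash
python3 -c "
from h import *
snap('w_s1')
go([0.6085,-0.082,0.016],90)"
```

```text
t 9.62 pos [ 0.6079 -0.0867  0.1195] d cm [ 0.49  0.05 10.35] w deg [ 0.05  0.08 -0.22] F [-0.9 -0.6 -1.2] w 0.079
```

View pics/w_s1.png

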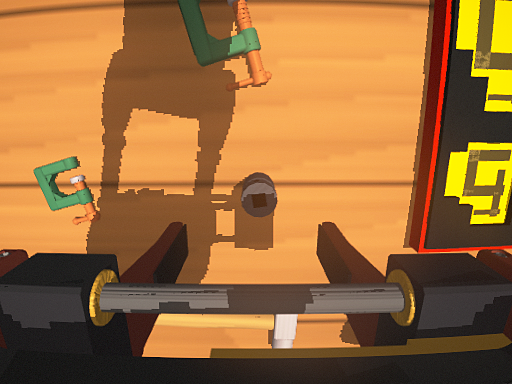

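The socket top is at (260,197), between the fingers. The small clamp is fully visible at (35-100, 157-223).

Request:
{"name": "apply_moves", "arguments": {"increments": [{"dx":0.4,"dy":0,"dz":1.5,"wx":0,"wy":0,"wz":0},{"dx":0.5,"dy":0,"dz":4,"wx":0,"wy":0,"wz":0},{"dx":0.5,"dy":0,"dz":7,"wx":0,"wy":0,"wz":0},{"dx":0.5,"dy":0,"dz":9,"wx":0,"wy":0,"wz":0},{"dx":0.5,"dy":0,"dz":10,"wx":0,"wy":0,"wz":0},{"dx":0.5,"dy":0,"dz":10.4,"wx":0,"wy":0,"wz":0},{"dx":0.5,"dy":0,"dz":10.4,"wx":0,"wy":0,"wz":0},{"dx":0.5,"dy":0,"dz":10.4,"wx":0,"wy":0,"wz":0},{"dx":0.5,"dy":0,"dz":10.4,"wx":0,"wy":0,"wz":0},{"dx":0.5,"dy":0,"dz":10.4,"wx":0,"wy":0,"wz":0}]}}

```text
time: 10.45
tool_pos: [0.6091, -0.0819, 0.0174]
tcp_rot: [2.223, 2.214, 0.002]
contact_force: [-0.5, 0.1, 0.5]
gripper_width: 0.0788
```

Request:
{"name": "apply_moves", "arguments": {"increments": [{"dx":0,"dy":0,"dz":0,"wx":0,"wy":0,"wz":0},{"dx":0,"dy":0,"dz":0,"wx":0,"wy":0,"wz":0},{"dx":0,"dy":0,"dz":0,"wx":0,"wy":0,"wz":0},{"dx":0,"dy":0,"dz":0,"wx":0,"wy":0,"wz":0},{"dx":0,"dy":0,"dz":0,"wx":0,"wy":0,"wz":0},{"dx":0,"dy":0,"dz":0,"wx":0,"wy":0,"wz":0},{"dx":0,"dy":0,"dz":0,"wx":0,"wy":0,"wz":0},{"dx":0,"dy":0,"dz":0,"wx":0,"wy":0,"wz":0},{"dx":0,"dy":0,"dz":0,"wx":0,"wy":0,"wz":0},{"dx":0,"dy":0,"dz":0,"wx":0,"wy":0,"wz":0}], "fingers": 0.3, "newtons": 25}}

```text
time: 11.28
tool_pos: [0.6091, -0.0819, 0.0173]
tcp_rot: [2.223, 2.215, 0.002]
contact_force: [-0.4, 0.0, -0.2]
gripper_width: 0.0332
```

```bash
python3 -c "
from h import *
go([0.6085,-0.082,0.12],90)
go([0.460,0.2824,0.12],90)"
```

```text
t 11.28 pos [ 0.6091 -0.0819  0.0173] d cm [ -0.03  -0.02 -10.27] w deg [ 0.21  0.1  -0.21] F [-0.4  0.  -0.2] w 0.0332
t 11.28 pos [ 0.6091 -0.0819  0.0173] d cm [ 36.36 -15.   -10.39] w deg [ 0.21  0.1  -0.21] F [-0.4  0.  -0.2] w 0.0332
```

Request:
{"name": "apply_moves", "arguments": {"increments": [{"dx":0,"dy":0,"dz":-3,"wx":0,"wy":0,"wz":0},{"dx":0,"dy":0,"dz":-6,"wx":0,"wy":0,"wz":0},{"dx":0,"dy":0,"dz":-9,"wx":0,"wy":0,"wz":0},{"dx":3,"dy":-1.2,"dz":-10.4,"wx":0,"wy":0,"wz":-0.2},{"dx":6.5,"dy":-2.7,"dz":-10.4,"wx":0,"wy":0,"wz":-0.2},{"dx":10,"dy":-4.1,"dz":-10.4,"wx":0,"wy":0,"wz":-0.2},{"dx":13.5,"dy":-5.6,"dz":-10.4,"wx":0,"wy":0,"wz":-0.2},{"dx":17,"dy":-7,"dz":-10.4,"wx":0,"wy":0,"wz":-0.2},{"dx":20.5,"dy":-8.5,"dz":-10.4,"wx":0,"wy":0,"wz":-0.2},{"dx":24,"dy":-9.9,"dz":-10.4,"wx":0,"wy":0,"wz":-0.2}]}}

```text
time: 12.12
tool_pos: [0.5093, 0.16, 0.1202]
tcp_rot: [2.219, 2.218, 0.002]
contact_force: [0.2, -0.3, -1.6]
gripper_width: 0.033
```

```bash
python3 -c "
from h import *
go([0.460,0.2824,0.0343],90)"
```

```text
t 12.12 pos [0.5093 0.16   0.1202] d cm [12.25 -4.97  8.55] w deg [ 0.19  0.11 -0.03] F [ 0.2 -0.3 -1.6] w 0.033
```

Request:
{"name": "apply_moves", "arguments": {"increments": [{"dx":3.5,"dy":-1.4,"dz":0,"wx":0,"wy":0,"wz":0},{"dx":7,"dy":-2.8,"dz":0,"wx":0,"wy":0,"wz":0},{"dx":10.5,"dy":-4.3,"dz":0,"wx":0,"wy":0,"wz":0},{"dx":12.2,"dy":-5,"dz":0.5,"wx":0,"wy":0,"wz":0},{"dx":12.2,"dy":-5,"dz":2,"wx":0,"wy":0,"wz":0},{"dx":12.2,"dy":-5,"dz":4,"wx":0,"wy":0,"wz":0},{"dx":12.2,"dy":-5,"dz":4.5,"wx":0,"wy":0,"wz":0},{"dx":12.2,"dy":-5,"dz":5,"wx":0,"wy":0,"wz":0},{"dx":12.2,"dy":-5,"dz":5,"wx":0,"wy":0,"wz":0},{"dx":12.2,"dy":-5,"dz":5,"wx":0,"wy":0,"wz":0}]}}

```text
time: 12.95
tool_pos: [0.4599, 0.2817, 0.0704]
tcp_rot: [2.22, 2.218, 0.002]
contact_force: [0.9, 0.2, -1.3]
gripper_width: 0.0333
```

```bash
python3 -c "
from h import *
snap('w_s2')
go([0.460,0.2824,0.0343],90)"
```

```text
t 13.0 pos [0.4602 0.2819 0.0709] d cm [ 0.06 -0.03  3.66] w deg [ 0.26  0.07 -0.07] F [ 0.4  0.4 -2.5] w 0.0326
```

View pics/w_s2.png

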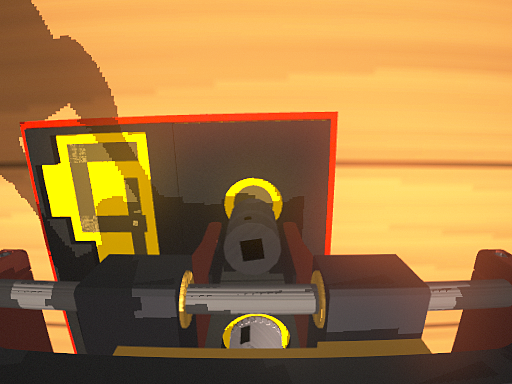

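The socket, at (251,250), is over its hole (rim at 252,195). Lowering and releasing.

Request:
{"name": "apply_moves", "arguments": {"increments": [{"dx":0,"dy":0,"dz":1.2,"wx":0,"wy":0,"wz":0},{"dx":0,"dy":0,"dz":2.2,"wx":0,"wy":0,"wz":0},{"dx":0,"dy":0,"dz":3,"wx":0,"wy":0,"wz":0},{"dx":0,"dy":0,"dz":3.4,"wx":0,"wy":0,"wz":0},{"dx":0,"dy":0,"dz":3.6,"wx":0,"wy":0,"wz":0},{"dx":0,"dy":0,"dz":3.7,"wx":0,"wy":0,"wz":0},{"dx":0,"dy":0,"dz":3.75,"wx":0,"wy":0,"wz":0},{"dx":0,"dy":0,"dz":3.75,"wx":0,"wy":0,"wz":0},{"dx":0,"dy":0,"dz":3.75,"wx":0,"wy":0,"wz":0},{"dx":0,"dy":0,"dz":3.75,"wx":0,"wy":0,"wz":0}]}}

```text
time: 13.83
tool_pos: [0.4606, 0.2819, 0.034]
tcp_rot: [2.22, 2.217, 0.005]
contact_force: [-1.7, -1.6, 3.1]
gripper_width: 0.033
```

Request:
{"name": "apply_moves", "arguments": {"increments": [{"dx":0,"dy":0,"dz":0,"wx":0,"wy":0,"wz":0},{"dx":0,"dy":0,"dz":0,"wx":0,"wy":0,"wz":0},{"dx":0,"dy":0,"dz":0,"wx":0,"wy":0,"wz":0},{"dx":0,"dy":0,"dz":0,"wx":0,"wy":0,"wz":0},{"dx":0,"dy":0,"dz":0,"wx":0,"wy":0,"wz":0},{"dx":0,"dy":0,"dz":0,"wx":0,"wy":0,"wz":0},{"dx":0,"dy":0,"dz":0,"wx":0,"wy":0,"wz":0},{"dx":0,"dy":0,"dz":-2,"wx":0,"wy":0,"wz":0},{"dx":0,"dy":0,"dz":-5,"wx":0,"wy":0,"wz":0},{"dx":0,"dy":0,"dz":-8,"wx":0,"wy":0,"wz":0}], "fingers": 0.7}}

```text
time: 14.67
tool_pos: [0.4593, 0.2816, 0.1136]
tcp_rot: [2.22, 2.218, 0.0]
contact_force: [-0.5, 1.2, 0.3]
gripper_width: 0.0612
```

```bash
cat > clamp.py <<'E'
from h import *
import sys
spec=dict(big=(0.018,.44,-.125,80,-56,-32),small=(0.014,.605,-.297,50,-37,-25))
def run(f,h):
    d=pickle.load(open(f"pics/{f}.pkl","rb")); c,s=d if isinstance(d,tuple) else (d,None)
    zt,x0,y0,L,xl,yl=spec[h]
    hsv=cv2.cvtColor(c["img"],cv2.COLOR_RGB2HSV)
    g=cv2.inRange(hsv,(55,80,25),(95,255,255))
    v,u=np.nonzero(g); P=plane(c,np.c_[u,v],zt,s)[:,:2]
    k=np.hypot(P[:,0]-x0,P[:,1]-y0)<.06
    Q=cloud(c,s)[v,u]; k&=(Q[:,2]>zt-.005)      # top face only
    P=P[k]*1000; 
    m=np.zeros(g.shape,np.uint8); m[v[k],u[k]]=255
    cv2.imwrite(f"pics/m_{f}_{h}.png",m)
    r=cv2.minAreaRect(P.astype(np.float32))
    a=r[2]; a=a if abs(a)<45 else a-90
    e=np.array([np.cos(np.radians(a)),np.sin(np.radians(a))]); n=np.array([-e[1],e[0]])
    A=P@e; B=P@n
    # spine band: lowest B 
    bmin=np.percentile(B,1); amin,amax=np.percentile(A,.5),np.percentile(A,99.5)
    sw=16 if h=="big" else 12
    sp=((amin+amax)/2)*e+(bmin+sw/2)*n
    off=np.array([-16,-24]) if h=="big" else np.array([-12,-19])
    print(f,h,"n",k.sum(),"rect",np.round(r[1],1),"yaw",round(a,2),"len",round(amax-amin,1),"wid",round(np.percentile(B,99)-bmin,1),"spine mid",sp.round(1),"origin",(sp-off[0]*e-off[1]*n).round(1))
for f in ("top0","scene0","w_tools","w_hs","w_s1","w_tray"):
    for h in spec:
        try: run(f,h)
        except Exception as ex: print(f,h,ex)
E
python3 clamp.py; python3 -c "
from h import *
go([.44,-.13,.1],106.5)"
```

```text
top0 big n 259 rect [74.4 55.8] yaw 16.24 len 74.0 wid 54.2 spine mid [ 446.9 -139.6] origin [ 455.5 -112. ]
top0 small n 108 rect [44.9 42.8] yaw 16.91 len 44.3 wid 41.9 spine mid [ 608.1 -308.8] origin [ 614.  -287.2]
scene0 big n 230 rect [89.  58.7] yaw 16.02 len 82.4 wid 57.8 spine mid [ 452.9 -135.4] origin [ 461.6 -108. ]
scene0 small n 136 rect [55.2 49.3] yaw 16.27 len 53.3 wid 48.9 spine mid [ 614.2 -306.3] origin [ 620.4 -284.7]
w_tools big n 674 rect [79.3 57.3] yaw 16.01 len 78.5 wid 56.1 spine mid [ 447.4 -138.7] origin [ 456.2 -111.2]
w_tools small n 1 rect [0. 0.] yaw 0.0 len 0.0 wid 0.0 spine mid [ 600.1 -310.9] origin [ 612.1 -291.9]
w_hs big n 1719 rect [80.9 54.3] yaw 16.03 len 79.2 wid 52.9 spine mid [ 446.2 -138. ] origin [ 455.  -110.5]
w_hs small n 848 rect [47.  50.1] yaw 11.33 len 44.7 wid 48.0 spine mid [ 607.6 -310. ] origin [ 615.6 -289. ]
w_s1 big n 691 rect [78.8 33.3] yaw -24.68 len 29.0 wid 75.0 spine mid [ 445.7 -147.5] origin [ 470.2 -132.4]
w_s1 small n 1174 rect [50.4 49.1] yaw 15.25 len 49.2 wid 47.3 spine mid [ 608.4 -308.2] origin [ 615.  -286.7]
w_tray big n 995 rect [79.8 61.8] yaw 17.19 len 78.6 wid 59.3 spine mid [ 448.3 -136.9] origin [ 456.5 -109.2]
w_tray small index -1 is out of bounds for axis 0 with size 0
t 14.67 pos [0.4593 0.2816 0.1136] d cm [-41.16  -1.89   1.45] w deg [  0.13   0.15 -16.56] F [-0.5  1.2  0.3] w 0.0612
```

Spine middles, agreeing across views to about 2 mm:

| Clamp | Spine middle (m) | Yaw |
|---|---|---|
| Big | (0.447, -0.1385) | about 16° |
| Small | (0.608, -0.309) | about 16° |

I'll go to the big clamp with a narrow opening.

Request:
{"name": "apply_moves", "arguments": {"increments": [{"dx":-4,"dy":0,"dz":0,"wx":0,"wy":0,"wz":-2},{"dx":-8,"dy":-0.1,"dz":0,"wx":0,"wy":0,"wz":-4},{"dx":-12,"dy":-0.3,"dz":0,"wx":0,"wy":0,"wz":-6},{"dx":-16,"dy":-0.5,"dz":0,"wx":0,"wy":0,"wz":-8},{"dx":-20,"dy":-0.7,"dz":0,"wx":0,"wy":0,"wz":-10},{"dx":-24,"dy":-0.9,"dz":0,"wx":0,"wy":0,"wz":-12},{"dx":-28,"dy":-1,"dz":0,"wx":0,"wy":0,"wz":-14},{"dx":-32,"dy":-1.1,"dz":0,"wx":0,"wy":0,"wz":-16},{"dx":-36,"dy":-1.2,"dz":0,"wx":0,"wy":0,"wz":-16},{"dx":-40,"dy":-1.2,"dz":0,"wx":0,"wy":0,"wz":-16}], "fingers": 0.3}}

```text
time: 15.5
tool_pos: [0.4464, -0.1204, 0.1148]
tcp_rot: [1.889, 2.504, 0.0]
contact_force: [0.9, -0.4, 0.4]
gripper_width: 0.0262
```

```bash
python3 -c "
from h import *
go([.447,-.1385,.07],106)"
```

```text
t 15.5 pos [ 0.4464 -0.1204  0.1148] d cm [-1.75 -0.45  4.49] w deg [ 0.16  0.19 -0.06] F [ 0.9 -0.4  0.4] w 0.0262
```

Request:
{"name": "apply_moves", "arguments": {"increments": [{"dx":-1.7,"dy":-0.4,"dz":1,"wx":0,"wy":0,"wz":0},{"dx":-1.7,"dy":-0.4,"dz":3,"wx":0,"wy":0,"wz":0},{"dx":-1.75,"dy":-0.45,"dz":4.5,"wx":0,"wy":0,"wz":0},{"dx":-1.75,"dy":-0.45,"dz":4.5,"wx":0,"wy":0,"wz":0},{"dx":-1.75,"dy":-0.45,"dz":4.5,"wx":0,"wy":0,"wz":0},{"dx":-1.75,"dy":-0.45,"dz":4.5,"wx":0,"wy":0,"wz":0},{"dx":-1.75,"dy":-0.45,"dz":4.5,"wx":0,"wy":0,"wz":0},{"dx":-1.75,"dy":-0.45,"dz":4.5,"wx":0,"wy":0,"wz":0},{"dx":-1.75,"dy":-0.45,"dz":4.5,"wx":0,"wy":0,"wz":0},{"dx":-1.75,"dy":-0.45,"dz":4.5,"wx":0,"wy":0,"wz":0}]}}

```text
time: 16.33
tool_pos: [0.4474, -0.1384, 0.0705]
tcp_rot: [1.888, 2.504, 0.001]
contact_force: [-0.1, -0.5, 0.2]
gripper_width: 0.0259
```

```bash
python3 -c "
from h import *
snap('w_b1')
import clamp
clamp.run('w_b1','big')
go([.447,-.1385,.0045],106)" | tail -2
```

```text
w_b1 big n 755 rect [79.  54.4] yaw 16.07 len 77.2 wid 52.8 spine mid [ 446.2 -135.7] origin [ 454.9 -108.2]
t 16.38 pos [ 0.4473 -0.1384  0.0703] d cm [ 0.03 -0.06  6.58] w deg [ 0.2   0.22 -0.04] F [-0.  -0.4 -0.2] w 0.0264
```

View pics/w_b1.png

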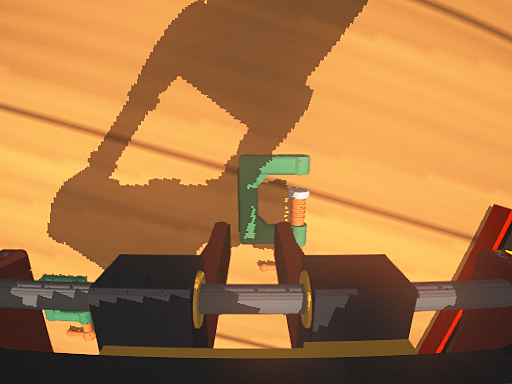

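Run:
```python
from h import *
c,s=pickle.load(open("pics/w_b1.pkl","rb"))
im=c["img"]; h=cv2.cvtColor(im,cv2.COLOR_RGB2HSV)
for r in (190,200,210): print(r,[tuple(h[r,u]) and tuple(int(t) for t in h[r,u]) for u in range(232,268,2)])
Rt=Ro.from_rotvec(s["tcp_rot"]).as_matrix()
q=plane(c,[[238,200],[259,200]],.018,s); print(((q-s["tool_pos"])@Rt*1000).round(1))
cv2.imwrite("pics/w_b1z.png",cv2.resize(im[140:270,190:320,::-1],None,fx=4.5,fy=4.5,interpolation=cv2.INTER_NEAREST))
```

```text
190 [(13, 171, 151), (13, 165, 150), (12, 167, 154), (19, 136, 79), (38, 91, 92), (38, 83, 98), (38, 82, 96), (38, 88, 93), (40, 85, 93), (40, 79, 97), (41, 89, 97), (39, 79, 94), (41, 85, 90), (14, 164, 138), (13, 166, 149), (14, 163, 149), (13, 164, 148), (13, 162, 151)]
200 [(13, 169, 164), (13, 167, 162), (13, 166, 167), (15, 159, 98), (40, 82, 90), (41, 81, 94), (41, 84, 94), (42, 81, 94), (41, 81, 94), (41, 73, 94), (43, 85, 96), (42, 85, 96), (44, 82, 87), (14, 158, 144), (14, 165, 156), (13, 166, 155), (13, 167, 150), (13, 166, 152)]
210 [(13, 168, 158), (14, 169, 160), (13, 168, 165), (16, 160, 94), (40, 79, 87), (40, 88, 90), (41, 83, 95), (42, 83, 95), (42, 81, 95), (42, 87, 91), (59, 86, 163), (62, 91, 204), (42, 85, 81), (13, 161, 149), (13, 167, 163), (13, 166, 161), (13, 174, 160), (12, 164, 165)]
[[-11.   -3.2  52.6]
 [  6.9  -3.2  52.5]]
```

View pics/w_b1z.png

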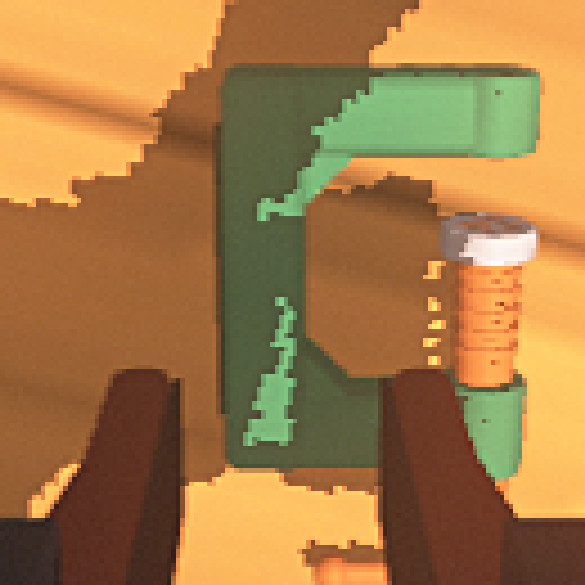

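The spine's top face covers columns 240-257, about 2 mm to the left of the jaw centre, with its middle near row 199. I'll shift by that amount, descend and grip.

Request:
{"name": "apply_moves", "arguments": {"increments": [{"dx":-0.2,"dy":-0.3,"dz":0.5,"wx":0,"wy":0,"wz":0},{"dx":-0.2,"dy":-0.3,"dz":2,"wx":0,"wy":0,"wz":0},{"dx":-0.2,"dy":-0.3,"dz":3.5,"wx":0,"wy":0,"wz":0},{"dx":-0.2,"dy":-0.3,"dz":4.8,"wx":0,"wy":0,"wz":0},{"dx":-0.2,"dy":-0.3,"dz":5.6,"wx":0,"wy":0,"wz":0},{"dx":-0.2,"dy":-0.3,"dz":6.2,"wx":0,"wy":0,"wz":0},{"dx":-0.2,"dy":-0.3,"dz":6.5,"wx":0,"wy":0,"wz":0},{"dx":-0.2,"dy":-0.3,"dz":6.6,"wx":0,"wy":0,"wz":0},{"dx":-0.2,"dy":-0.3,"dz":6.6,"wx":0,"wy":0,"wz":0},{"dx":-0.2,"dy":-0.3,"dz":6.6,"wx":0,"wy":0,"wz":0}]}}

```text
time: 17.22
tool_pos: [0.4457, -0.1415, 0.0051]
tcp_rot: [1.888, 2.503, 0.001]
contact_force: [0.7, 0.2, 0.6]
gripper_width: 0.0264
```

Request:
{"name": "apply_moves", "arguments": {"increments": [{"dx":0,"dy":0,"dz":0,"wx":0,"wy":0,"wz":0},{"dx":0,"dy":0,"dz":0,"wx":0,"wy":0,"wz":0},{"dx":0,"dy":0,"dz":0,"wx":0,"wy":0,"wz":0},{"dx":0,"dy":0,"dz":0,"wx":0,"wy":0,"wz":0},{"dx":0,"dy":0,"dz":0,"wx":0,"wy":0,"wz":0},{"dx":0,"dy":0,"dz":0,"wx":0,"wy":0,"wz":0},{"dx":0,"dy":0,"dz":0,"wx":0,"wy":0,"wz":0},{"dx":0,"dy":0,"dz":0,"wx":0,"wy":0,"wz":0},{"dx":0,"dy":0,"dz":0,"wx":0,"wy":0,"wz":0},{"dx":0,"dy":0,"dz":0,"wx":0,"wy":0,"wz":0}], "fingers": 0.05, "newtons": 50}}

```text
time: 18.05
tool_pos: [0.4457, -0.1415, 0.005]
tcp_rot: [1.888, 2.504, 0.001]
contact_force: [0.2, -0.5, 0.2]
gripper_width: 0.0043
```

Request:
{"name": "apply_moves", "arguments": {"increments": [{"dx":0,"dy":0,"dz":-0.5,"wx":0,"wy":0,"wz":0},{"dx":0,"dy":0,"dz":-1.5,"wx":0,"wy":0,"wz":0},{"dx":0,"dy":0,"dz":-3,"wx":0,"wy":0,"wz":0},{"dx":0,"dy":0,"dz":-4.5,"wx":0,"wy":0,"wz":0},{"dx":0,"dy":0,"dz":-6.5,"wx":0,"wy":0,"wz":0},{"dx":0,"dy":0,"dz":-8.5,"wx":0,"wy":0,"wz":0},{"dx":0,"dy":0,"dz":-10,"wx":0,"wy":0,"wz":0},{"dx":0,"dy":0,"dz":-11,"wx":0,"wy":0,"wz":0},{"dx":0,"dy":0,"dz":-11,"wx":0,"wy":0,"wz":0},{"dx":0,"dy":0,"dz":-11,"wx":0,"wy":0,"wz":0}]}}

```text
time: 18.88
tool_pos: [0.4454, -0.1413, 0.1155]
tcp_rot: [1.887, 2.503, 0.002]
contact_force: [0.1, 0.3, -0.4]
gripper_width: 0.0042
```

Run:
```python
from h import *
c,s=snap('w_b2')
im=c["img"]
cv2.imwrite("pics/w_b2z.png",cv2.resize(im[150:360,130:390,::-1],None,fx=2.8,fy=2.8))
go([.462,.159,.12],91.15)
```

```text
t 18.93 pos [ 0.4449 -0.1411  0.1145] d cm [28.38  9.9  -0.63] w deg [ 0.25  0.2  14.82] F [-0.1 -1.1 -0.2] w 0.004
```

View pics/w_b2z.png

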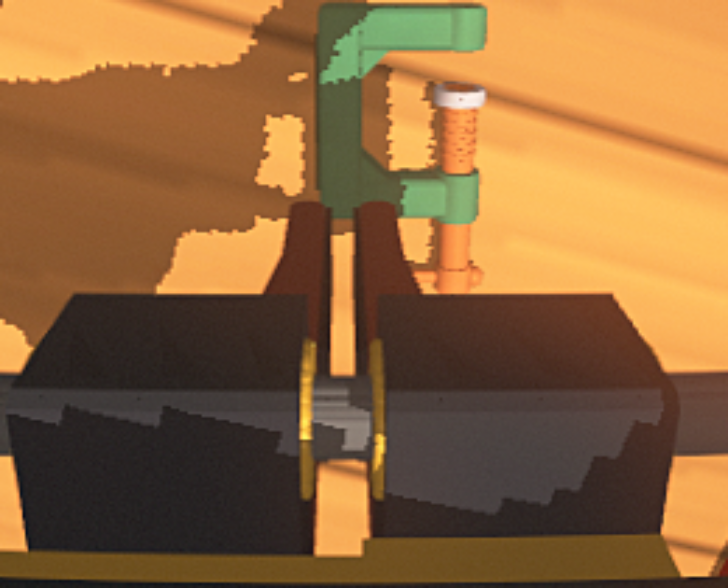

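The fingers closed to 4 mm and the clamp, still at rows 150-227, stayed on the bench. I need to find out why before trying again.

```bash
python3 - <<'E'
from h import *
c,s=pickle.load(open("pics/w_b2.pkl","rb"))
im=c["img"]; P=cloud(c,s); Rt=Ro.from_rotvec(s["tcp_rot"]).as_matrix()
for r in (165,180,190,200,215):
    print(r,[(int(P[r,u,2]*1000)) for u in range(236,270,2)])
for r in (160,190,205):
    q=plane(c,[[243.5,r],[258.5,r]],.018,s);print(r,q.round(4)[:,:2].tolist(),((q-s["tool_pos"])@Rt*1000).round(1).tolist())
# finger tip surface points in tool frame
Q=(P-s["tool_pos"])@Rt
for r in (223,228,235,245): print(r,[(u,(Q[r,u]*1000).round(0).astype(int).tolist()) for u in range(228,280,4)])
E
python3 - <<'E'
from plant import imaging
import cv2,pickle
for n in("top","scene"):
    c=imaging.capture(n); pickle.dump(c,open(f"pics/{n}1.pkl","wb"))
c=pickle.load(open("pics/scene1.pkl","rb"))
cv2.imwrite("pics/scene1z.png",cv2.resize(c["img"][80:260,180:420,::-1],None,fx=3,fy=3))
E
```

```text
165 [0, 0, 0, 13, 17, 17, 17, 17, 18, 18, 16, 16, 17, 16, 16, 16, 16]
180 [0, 0, 0, 13, 16, 17, 300, 17, 16, 18, 18, 16, 1, 0, -2, -1, 0]
190 [0, 1, -1, 12, 16, 17, 17, 16, 17, 18, 17, 15, 0, 0, 0, 0, 0]
200 [0, 0, 0, 12, 17, 17, 17, 18, 17, 17, 18, 16, 0, 0, 0, 0, 0]
215 [0, 0, 0, 0, 16, 18, 16, 17, 17, 17, 17, 15, 16, 16, 15, 15, 15]
160 [[0.4184, -0.1571], [0.4144, -0.143]] [[-7.3, -30.7, 97.4], [7.4, -30.7, 97.3]]
190 [[0.4477, -0.149], [0.4435, -0.1344]] [[-7.5, -0.4, 97.6], [7.6, -0.4, 97.5]]
205 [[0.463, -0.1447], [0.4587, -0.13]] [[-7.6, 15.5, 97.6], [7.7, 15.5, 97.6]]
223 [(228, [-26, 42, 117]), (232, [-21, 43, 117]), (236, [-9, -13, -27]), (240, [-6, -12, -26]), (244, [-4, -13, -26]), (248, [-3, 36, 99]), (252, [1, 35, 99]), (256, [5, 35, 98]), (260, [6, -12, -25]), (264, [8, -12, -26]), (268, [10, -12, -25]), (272, [22, 35, 98]), (276, [26, 36, 99])]
228 [(228, [-26, 48, 116]), (232, [-10, -13, -34]), (236, [-8, -12, -33]), (240, [-6, -12, -33]), (244, [-4, -12, -34]), (248, [-3, 48, 115]), (252, [1, 48, 116]), (256, [3, -11, -31]), (260, [5, -12, -33]), (264, [8, -12, -33]), (268, [10, -12, -34]), (272, [23, 48, 116]), (276, [28, 48, 116])]
235 [(228, [-26, 57, 117]), (232, [-10, -12, -43]), (236, [-8, -12, -43]), (240, [-6, -12, -44]), (244, [-3, -13, -44]), (248, [-3, 56, 115]), (252, [1, 57, 117]), (256, [3, -11, -40]), (260, [5, -13, -44]), (264, [7, -12, -43]), (268, [9, -12, -44]), (272, [11, -13, -44]), (276, [28, 56, 116])]
245 [(228, [-11, -12, -55]), (232, [-9, -12, -56]), (236, [-7, -12, -56]), (240, [-5, -12, -56]), (244, [-3, -12, -54]), (248, [-3, 69, 116]), (252, [1, 69, 116]), (256, [3, -11, -52]), (260, [5, -12, -56]), (264, [7, -12, -55]), (268, [9, -12, -55]), (272, [11, -12, -55]), (276, [28, 69, 117])]
```

View pics/scene1z.png

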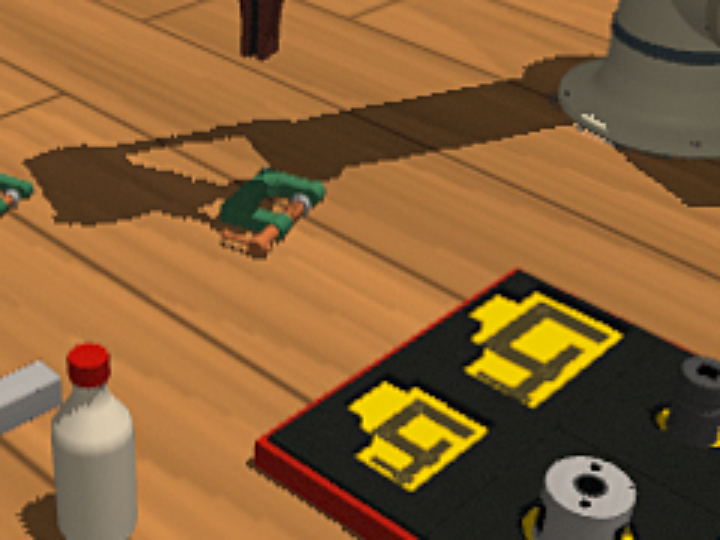

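The clamp was never touched. In the depth data the fingers appear to end about 25 mm short of the stated TCP (z ≈ -25 mm in the tool frame). I'll check that independently with the scene camera.

Run:
```python
from h import *
from plant import sense
s=sense(); print(s["tool_pos"],s["gripper_width"])
for n in("scene","top"):
    c=pickle.load(open(f"pics/{n}1.pkl","rb")); P=cloud(c)
    Rt=Ro.from_rotvec(s["tcp_rot"]).as_matrix()
    Q=(P-s["tool_pos"])@Rt
    m=(np.abs(Q[...,0])<.06)&(np.abs(Q[...,1])<.05)&(Q[...,2]<.06)&(Q[...,2]>-.2)&(c["range_z"]>0)
    q=Q[m]; print(n,m.sum(), "max tool z",np.sort(q[:,2])[-10:].round(4) if len(q) else "")
    if n=="scene":
        v,u=np.nonzero(m&(Q[...,2]>-.08)); print(u.min(),u.max(),v.min(),v.max()); 
        hh,_=np.histogram(q[:,2],bins=np.arange(-.1,.07,.01)); print(hh)
        # project TCP
        X=c["R"]@s["tool_pos"]+c["t"]; print("TCP px",c["fx"]*X[0]/X[2]+c["cx"],c["fy"]*X[1]/X[2]+c["cy"])
```

```text
[ 0.44449787 -0.14094427  0.11365645] 0.004422312298319734
scene 2063 max tool z [-0.0265 -0.0263 -0.0262 -0.0261 -0.0257 -0.0256 -0.025  -0.0249 -0.0247
 -0.0237]
260 274 75 100
[60 71 61 57 52 50 56 26  0  0  0  0  0  0  0  0]
TCP px 265.10124960023154 106.50379447380779
top 161 max tool z [-0.1194 -0.1192 -0.1186 -0.1186 -0.1185 -0.1184 -0.1182 -0.1181 -0.1161
 -0.1116]
```

Both cameras agree: the fingertips are about 25 mm short of the reported TCP. That also means the first two tools were held by their top few mm. A fingertip height of 5 mm therefore means a reported z of about -0.020. I'll descend in two stages and watch the force.

Request:
{"name": "apply_moves", "arguments": {"increments": [{"dx":0,"dy":0,"dz":2,"wx":0,"wy":0,"wz":0},{"dx":0,"dy":0,"dz":4,"wx":0,"wy":0,"wz":0},{"dx":0,"dy":0,"dz":6,"wx":0,"wy":0,"wz":0},{"dx":0,"dy":0,"dz":8,"wx":0,"wy":0,"wz":0},{"dx":0,"dy":0,"dz":9.5,"wx":0,"wy":0,"wz":0},{"dx":0,"dy":0,"dz":10.3,"wx":0,"wy":0,"wz":0},{"dx":0,"dy":0,"dz":10.6,"wx":0,"wy":0,"wz":0},{"dx":0,"dy":0,"dz":10.6,"wx":0,"wy":0,"wz":0},{"dx":0,"dy":0,"dz":10.6,"wx":0,"wy":0,"wz":0},{"dx":0,"dy":0,"dz":10.6,"wx":0,"wy":0,"wz":0}], "fingers": 0.31}}

```text
time: 19.87
tool_pos: [0.4456, -0.1415, 0.0089]
tcp_rot: [1.888, 2.504, 0.001]
contact_force: [-0.2, 0.6, 0.8]
gripper_width: 0.0272
```

Run:
```python
from h import *
c,s=snap('w_b3')
im=c["img"]
cv2.imwrite("pics/w_b3z.png",cv2.resize(im[120:280,170:340,::-1],None,fx=3.5,fy=3.5))
go([.4455,-.1415,-.020],106)
```

```text
t 19.92 pos [ 0.4456 -0.1415  0.0089] d cm [ 0.02 -0.02  2.89] w deg [ 0.24  0.26 -0.03] F [-0.5  0.7 -0.9] w 0.0273
```

View pics/w_b3z.png

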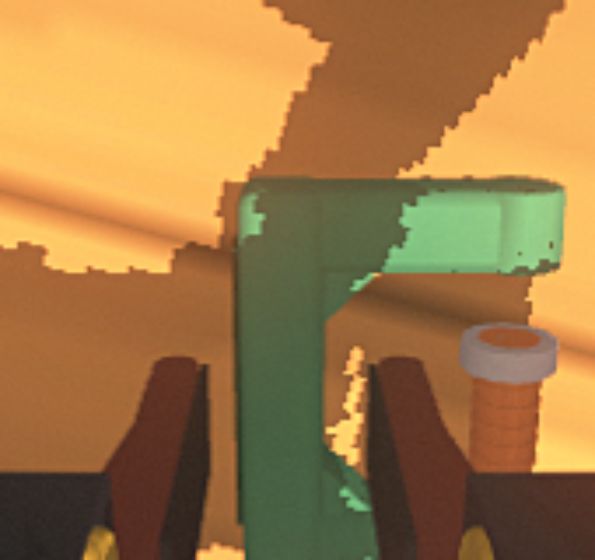

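The tips straddle the spine (240-322 in the zoom, inner finger faces at 207 and 370). Going down.

Request:
{"name": "apply_moves", "arguments": {"increments": [{"dx":0,"dy":0,"dz":0.6,"wx":0,"wy":0,"wz":0},{"dx":0,"dy":0,"dz":1.1,"wx":0,"wy":0,"wz":0},{"dx":0,"dy":0,"dz":1.6,"wx":0,"wy":0,"wz":0},{"dx":0,"dy":0,"dz":2,"wx":0,"wy":0,"wz":0},{"dx":0,"dy":0,"dz":2.3,"wx":0,"wy":0,"wz":0},{"dx":0,"dy":0,"dz":2.5,"wx":0,"wy":0,"wz":0},{"dx":0,"dy":0,"dz":2.7,"wx":0,"wy":0,"wz":0},{"dx":0,"dy":0,"dz":2.8,"wx":0,"wy":0,"wz":0},{"dx":0,"dy":0,"dz":2.8,"wx":0,"wy":0,"wz":0},{"dx":0,"dy":0,"dz":2.8,"wx":0,"wy":0,"wz":0}]}}

```text
time: 20.75
tool_pos: [0.4458, -0.1416, -0.019]
tcp_rot: [1.888, 2.504, 0.001]
contact_force: [0.1, -0.5, 0.5]
gripper_width: 0.0271
```

Request:
{"name": "apply_moves", "arguments": {"increments": [{"dx":0,"dy":0,"dz":0,"wx":0,"wy":0,"wz":0},{"dx":0,"dy":0,"dz":0,"wx":0,"wy":0,"wz":0},{"dx":0,"dy":0,"dz":0,"wx":0,"wy":0,"wz":0},{"dx":0,"dy":0,"dz":0,"wx":0,"wy":0,"wz":0},{"dx":0,"dy":0,"dz":0,"wx":0,"wy":0,"wz":0},{"dx":0,"dy":0,"dz":0,"wx":0,"wy":0,"wz":0},{"dx":0,"dy":0,"dz":0,"wx":0,"wy":0,"wz":0},{"dx":0,"dy":0,"dz":0,"wx":0,"wy":0,"wz":0},{"dx":0,"dy":0,"dz":0,"wx":0,"wy":0,"wz":0},{"dx":0,"dy":0,"dz":0,"wx":0,"wy":0,"wz":0}], "fingers": 0.05, "newtons": 50}}

```text
time: 21.58
tool_pos: [0.446, -0.1418, -0.0187]
tcp_rot: [1.887, 2.503, 0.001]
contact_force: [-0.2, -1.4, 2.9]
gripper_width: 0.0154
```

Gripped at 15.4 mm. Lifting.

Request:
{"name": "apply_moves", "arguments": {"increments": [{"dx":0,"dy":0,"dz":-1,"wx":0,"wy":0,"wz":0},{"dx":0,"dy":0,"dz":-2.5,"wx":0,"wy":0,"wz":0},{"dx":0,"dy":0,"dz":-4.5,"wx":0,"wy":0,"wz":0},{"dx":0,"dy":0,"dz":-6.5,"wx":0,"wy":0,"wz":0},{"dx":0,"dy":0,"dz":-8.5,"wx":0,"wy":0,"wz":0},{"dx":0,"dy":0,"dz":-10,"wx":0,"wy":0,"wz":0},{"dx":0,"dy":0,"dz":-11,"wx":0,"wy":0,"wz":0},{"dx":0,"dy":0,"dz":-11,"wx":0,"wy":0,"wz":0},{"dx":0,"dy":0,"dz":-11,"wx":0,"wy":0,"wz":0},{"dx":0,"dy":0,"dz":-11,"wx":0,"wy":0,"wz":0}]}}

```text
time: 22.42
tool_pos: [0.4446, -0.141, 0.0897]
tcp_rot: [1.889, 2.505, 0.0]
contact_force: [-0.5, -0.1, -4.7]
gripper_width: 0.0157
```

Run:
```python
from h import *
c,s=snap('w_b4')
im=c["img"]
cv2.imwrite("pics/w_b4z.png",cv2.resize(im[100:360,130:390,::-1],None,fx=2.2,fy=2.2))
go([.4465,.1347,.09],91.15)
```

```text
t 22.47 pos [ 0.4445 -0.141   0.0895] d cm [26.45  7.77 -0.11] w deg [ 0.15  0.16 14.81] F [-0.8 -0.1 -4.4] w 0.0153
```

View pics/w_b4z.png

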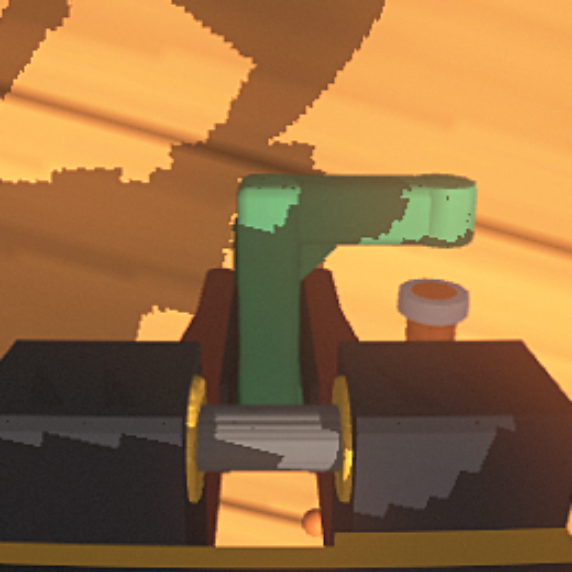

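The clamp is held flat (force about 4.4 N, its weight). Carrying it to the tray.

Request:
{"name": "apply_moves", "arguments": {"increments": [{"dx":3,"dy":0.9,"dz":0,"wx":0,"wy":0,"wz":1.5},{"dx":6.5,"dy":1.9,"dz":0,"wx":0,"wy":0,"wz":3.5},{"dx":10,"dy":2.9,"dz":0,"wx":0,"wy":0,"wz":5.5},{"dx":13.5,"dy":4,"dz":0,"wx":0,"wy":0,"wz":7.5},{"dx":17,"dy":5,"dz":0,"wx":0,"wy":0,"wz":9.5},{"dx":20.5,"dy":6,"dz":0,"wx":0,"wy":0,"wz":11.5},{"dx":24,"dy":7,"dz":0,"wx":0,"wy":0,"wz":13.5},{"dx":26,"dy":7.6,"dz":0,"wx":0,"wy":0,"wz":14.8},{"dx":26.4,"dy":7.8,"dz":0,"wx":0,"wy":0,"wz":14.8},{"dx":26.4,"dy":7.8,"dz":0,"wx":0,"wy":0,"wz":14.8}]}}

```text
time: 23.3
tool_pos: [0.446, 0.1354, 0.0875]
tcp_rot: [2.193, 2.246, -0.003]
contact_force: [-0.9, -0.7, -4.6]
gripper_width: 0.0157
```

Request:
{"name": "apply_moves", "arguments": {"increments": [{"dx":0,"dy":0,"dz":1,"wx":0,"wy":0,"wz":0},{"dx":0,"dy":0,"dz":2.5,"wx":0,"wy":0,"wz":0},{"dx":0,"dy":0,"dz":3.5,"wx":0,"wy":0,"wz":0},{"dx":0,"dy":0,"dz":4,"wx":0,"wy":0,"wz":0},{"dx":0,"dy":0,"dz":4.5,"wx":0,"wy":0,"wz":0},{"dx":0,"dy":0,"dz":4.5,"wx":0,"wy":0,"wz":0},{"dx":0,"dy":0,"dz":4.5,"wx":0,"wy":0,"wz":0},{"dx":0,"dy":0,"dz":4.5,"wx":0,"wy":0,"wz":0},{"dx":0,"dy":0,"dz":4.5,"wx":0,"wy":0,"wz":0},{"dx":0,"dy":0,"dz":4.5,"wx":0,"wy":0,"wz":0}]}}

```text
time: 24.13
tool_pos: [0.4464, 0.1353, 0.0431]
tcp_rot: [2.193, 2.245, -0.001]
contact_force: [-0.0, 0.4, -4.3]
gripper_width: 0.0153
```

Run:
```python
from h import *
c,s=snap('w_b5')
im=c["img"]
cv2.imwrite("pics/w_b5z.png",cv2.resize(im[60:360,110:410,::-1],None,fx=2,fy=2))
go([.4465,.1347,-.0017],91.15)
```

```text
t 24.18 pos [0.4464 0.1353 0.043 ] d cm [-0.05  0.01  4.47] w deg [0.08 0.16 0.21] F [ 1.3 -1.2 -3.6] w 0.0154
```

View pics/w_b5z.png

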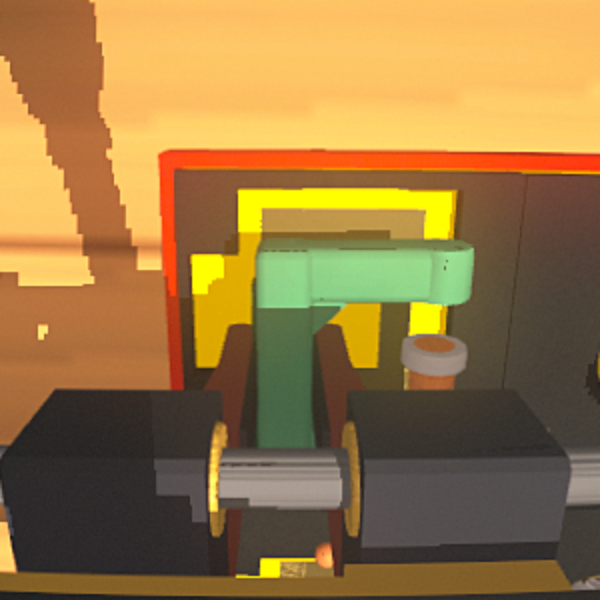

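The clamp hangs over its printed shadow (left edges at 258 and 262 in the zoom). Lowering.

Request:
{"name": "apply_moves", "arguments": {"increments": [{"dx":0,"dy":0,"dz":1,"wx":0,"wy":0,"wz":0},{"dx":0,"dy":0,"dz":2,"wx":0,"wy":0,"wz":0},{"dx":0,"dy":0,"dz":2.8,"wx":0,"wy":0,"wz":0},{"dx":0,"dy":0,"dz":3.4,"wx":0,"wy":0,"wz":0},{"dx":0,"dy":0,"dz":3.8,"wx":0,"wy":0,"wz":0},{"dx":0,"dy":0,"dz":4.1,"wx":0,"wy":0,"wz":0},{"dx":0,"dy":0,"dz":4.3,"wx":0,"wy":0,"wz":0},{"dx":0,"dy":0,"dz":4.4,"wx":0,"wy":0,"wz":0},{"dx":0,"dy":0,"dz":4.4,"wx":0,"wy":0,"wz":0},{"dx":0,"dy":0,"dz":4.4,"wx":0,"wy":0,"wz":0}]}}

```text
time: 25.02
tool_pos: [0.4467, 0.1353, -0.0006]
tcp_rot: [2.193, 2.245, -0.001]
contact_force: [-0.4, -0.2, -4.5]
gripper_width: 0.0152
```

Request:
{"name": "apply_moves", "arguments": {"increments": [{"dx":0,"dy":0,"dz":0.05,"wx":0,"wy":0,"wz":0},{"dx":0,"dy":0,"dz":0.1,"wx":0,"wy":0,"wz":0},{"dx":0,"dy":0,"dz":0.12,"wx":0,"wy":0,"wz":0},{"dx":0,"dy":0,"dz":0.12,"wx":0,"wy":0,"wz":0},{"dx":0,"dy":0,"dz":0.12,"wx":0,"wy":0,"wz":0},{"dx":0,"dy":0,"dz":0.12,"wx":0,"wy":0,"wz":0},{"dx":0,"dy":0,"dz":0.12,"wx":0,"wy":0,"wz":0},{"dx":0,"dy":0,"dz":0.12,"wx":0,"wy":0,"wz":0},{"dx":0,"dy":0,"dz":0.12,"wx":0,"wy":0,"wz":0},{"dx":0,"dy":0,"dz":0.12,"wx":0,"wy":0,"wz":0}]}}

```text
time: 25.85
tool_pos: [0.4468, 0.1353, -0.0017]
tcp_rot: [2.192, 2.245, -0.0]
contact_force: [0.5, 0.1, -1.4]
gripper_width: 0.0159
```

Request:
{"name": "apply_moves", "arguments": {"increments": [{"dx":0,"dy":0,"dz":0,"wx":0,"wy":0,"wz":0},{"dx":0,"dy":0,"dz":0,"wx":0,"wy":0,"wz":0},{"dx":0,"dy":0,"dz":0,"wx":0,"wy":0,"wz":0},{"dx":0,"dy":0,"dz":0,"wx":0,"wy":0,"wz":0},{"dx":0,"dy":0,"dz":0,"wx":0,"wy":0,"wz":0},{"dx":0,"dy":0,"dz":-0.5,"wx":0,"wy":0,"wz":0},{"dx":0,"dy":0,"dz":-1.5,"wx":0,"wy":0,"wz":0},{"dx":0,"dy":0,"dz":-4,"wx":0,"wy":0,"wz":0},{"dx":0,"dy":0,"dz":-7,"wx":0,"wy":0,"wz":0},{"dx":0,"dy":0,"dz":-10,"wx":0,"wy":0,"wz":0}], "fingers": 0.29}}

```text
time: 26.68
tool_pos: [0.4462, 0.1354, 0.1]
tcp_rot: [2.193, 2.245, -0.001]
contact_force: [-0.1, -0.2, 0.3]
gripper_width: 0.0255
```

Run:
```python
from h import *
c,s=snap('w_b6')
go([.608,-.309,.07],106)
```

```text
t 26.73 pos [0.4492 0.1362 0.1076] d cm [-44.88  14.77   3.97] w deg [  0.7    0.12 -14.64] F [-0.4 -0.8  4.5] w 0.0257
```

View pics/w_b6.png

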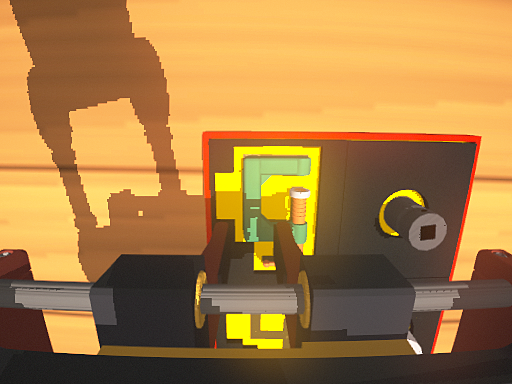

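The big clamp lies in its cut-out, at (243-310, 157-243). Now the small clamp.

Request:
{"name": "apply_moves", "arguments": {"increments": [{"dx":-4,"dy":1.3,"dz":0,"wx":0,"wy":0,"wz":-2},{"dx":-8,"dy":2.6,"dz":0,"wx":0.5,"wy":0,"wz":-4},{"dx":-12,"dy":3.9,"dz":0,"wx":0.5,"wy":0,"wz":-6},{"dx":-16,"dy":5.2,"dz":0,"wx":0.5,"wy":0,"wz":-8},{"dx":-20,"dy":6.6,"dz":0,"wx":0.5,"wy":0,"wz":-10},{"dx":-24,"dy":7.9,"dz":0,"wx":0.5,"wy":0,"wz":-12},{"dx":-28,"dy":9.2,"dz":0,"wx":0.5,"wy":0,"wz":-14},{"dx":-32,"dy":10.5,"dz":0,"wx":0.5,"wy":0,"wz":-14.6},{"dx":-36,"dy":11.8,"dz":0,"wx":0.5,"wy":0,"wz":-14.6},{"dx":-40,"dy":13.1,"dz":0,"wx":0.5,"wy":0,"wz":-14.6}], "fingers": 0.27}}

```text
time: 27.57
tool_pos: [0.5884, -0.2576, 0.1104]
tcp_rot: [1.889, 2.504, 0.002]
contact_force: [-0.2, 1.0, 0.3]
gripper_width: 0.0238
```

Run:
```python
from h import *
go([.608,-.309,.06],106)
```

```text
t 27.57 pos [ 0.5884 -0.2576  0.1104] d cm [-5.47  0.45  5.06] w deg [ 0.24  0.19 -0.05] F [-0.2  1.   0.3] w 0.0238
```

Request:
{"name": "apply_moves", "arguments": {"increments": [{"dx":-3,"dy":0.2,"dz":0,"wx":0,"wy":0,"wz":0},{"dx":-5,"dy":0.4,"dz":1,"wx":0,"wy":0,"wz":0},{"dx":-5.5,"dy":0.4,"dz":3,"wx":0,"wy":0,"wz":0},{"dx":-5.5,"dy":0.4,"dz":5,"wx":0,"wy":0,"wz":0},{"dx":-5.5,"dy":0.4,"dz":5,"wx":0,"wy":0,"wz":0},{"dx":-5.5,"dy":0.4,"dz":5,"wx":0,"wy":0,"wz":0},{"dx":-5.5,"dy":0.4,"dz":5,"wx":0,"wy":0,"wz":0},{"dx":-5.5,"dy":0.4,"dz":5,"wx":0,"wy":0,"wz":0},{"dx":-5.5,"dy":0.4,"dz":5,"wx":0,"wy":0,"wz":0},{"dx":-5.5,"dy":0.4,"dz":5,"wx":0,"wy":0,"wz":0}]}}

```text
time: 28.4
tool_pos: [0.6081, -0.3094, 0.0623]
tcp_rot: [1.887, 2.503, 0.003]
contact_force: [-0.3, 0.4, 0.0]
gripper_width: 0.0236
```

Run:
```python
from h import *
c,s=snap('w_c1')
im=c["img"]; cv2.imwrite("pics/w_c1z.png",cv2.resize(im[130:270,180:330,::-1],None,fx=4,fy=4,interpolation=cv2.INTER_NEAREST))
Rt=Ro.from_rotvec(s["tcp_rot"]).as_matrix()
P=cloud(c,s)
for r in (180,190,200,210): print(r,[int(P[r,u,2]*1000) for u in range(232,272,2)])
q=plane(c,[[230,200],[240,200],[250,200],[260,200],[250,170],[250,180],[250,190],[250,210],[250,220]],.014,s); print(((q-s["tool_pos"])@Rt*1000).round(1))
go([.608,-.309,-.02],106)
```

```text
180 [0, -1, 0, 0, -1, 11, 11, 14, 14, 13, 14, 13, 14, 11, 12, 13, 12, 12, 12, 12]
190 [0, 0, 0, 0, 0, 11, 13, 14, 13, 13, 13, 13, 11, 11, 12, 12, 0, 0, 0, 0]
200 [0, 0, 0, 0, 0, 10, 14, 13, 13, 13, 13, 13, -1, 0, 0, 0, 0, 0, 0, 0]
210 [0, 0, -1, 0, 0, 11, 13, 13, 14, 13, 13, 12, 7, 3, 0, 0, 0, 0, 0, 0]
[[-17.5  -4.4  48.3]
 [ -9.1  -4.4  48.3]
 [ -0.7  -4.5  48.3]
 [  7.6  -4.5  48.2]
 [ -0.7 -30.   48.1]
 [ -0.7 -21.6  48.2]
 [ -0.7 -13.1  48.2]
 [ -0.8   4.4  48.3]
 [ -0.8  13.4  48.4]]
t 28.45 pos [ 0.608  -0.3094  0.0618] d cm [ 0.08 -0.03  8.18] w deg [ 0.31  0.26 -0.03] F [-0.4  1.1 -0.1] w 0.024
```

View pics/w_c1z.png

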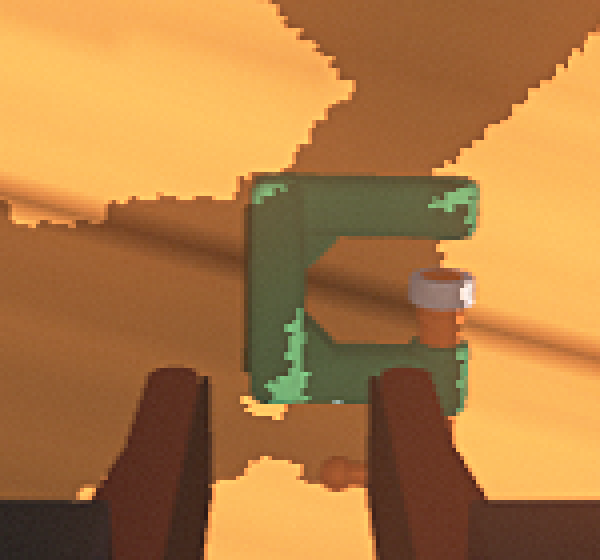

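The small clamp's spine covers columns 242.5-256 (centre 1.5 mm left of the jaws) and its opening is centred about 2 mm back. I'll correct for both while descending.

Request:
{"name": "apply_moves", "arguments": {"increments": [{"dx":-0.1,"dy":-0.2,"dz":2,"wx":0,"wy":0,"wz":0},{"dx":-0.12,"dy":-0.2,"dz":3.5,"wx":0,"wy":0,"wz":0},{"dx":-0.12,"dy":-0.2,"dz":4.8,"wx":0,"wy":0,"wz":0},{"dx":-0.12,"dy":-0.2,"dz":5.8,"wx":0,"wy":0,"wz":0},{"dx":-0.12,"dy":-0.2,"dz":6.6,"wx":0,"wy":0,"wz":0},{"dx":-0.12,"dy":-0.2,"dz":7.2,"wx":0,"wy":0,"wz":0},{"dx":-0.12,"dy":-0.2,"dz":7.7,"wx":0,"wy":0,"wz":0},{"dx":-0.12,"dy":-0.2,"dz":8,"wx":0,"wy":0,"wz":0},{"dx":-0.12,"dy":-0.2,"dz":8.2,"wx":0,"wy":0,"wz":0},{"dx":-0.12,"dy":-0.2,"dz":8.2,"wx":0,"wy":0,"wz":0}]}}

```text
time: 29.28
tool_pos: [0.6071, -0.3113, -0.0203]
tcp_rot: [1.887, 2.503, 0.003]
contact_force: [0.3, 0.6, -1.0]
gripper_width: 0.0238
```

Request:
{"name": "apply_moves", "arguments": {"increments": [{"dx":0,"dy":0,"dz":0,"wx":0,"wy":0,"wz":0},{"dx":0,"dy":0,"dz":0,"wx":0,"wy":0,"wz":0},{"dx":0,"dy":0,"dz":0,"wx":0,"wy":0,"wz":0},{"dx":0,"dy":0,"dz":0,"wx":0,"wy":0,"wz":0},{"dx":0,"dy":0,"dz":0,"wx":0,"wy":0,"wz":0},{"dx":0,"dy":0,"dz":0,"wx":0,"wy":0,"wz":0},{"dx":0,"dy":0,"dz":0,"wx":0,"wy":0,"wz":0},{"dx":0,"dy":0,"dz":0,"wx":0,"wy":0,"wz":0},{"dx":0,"dy":0,"dz":0,"wx":0,"wy":0,"wz":0},{"dx":0,"dy":0,"dz":0,"wx":0,"wy":0,"wz":0}], "fingers": 0.05, "newtons": 40}}

```text
time: 30.12
tool_pos: [0.6069, -0.3114, -0.0202]
tcp_rot: [1.887, 2.503, 0.002]
contact_force: [-1.5, -0.7, 0.5]
gripper_width: 0.0114
```

Gripped at 11.4 mm. Lift.

Request:
{"name": "apply_moves", "arguments": {"increments": [{"dx":0,"dy":0,"dz":-1,"wx":0,"wy":0,"wz":0},{"dx":0,"dy":0,"dz":-3,"wx":0,"wy":0,"wz":0},{"dx":0,"dy":0,"dz":-5.5,"wx":0,"wy":0,"wz":0},{"dx":0,"dy":0,"dz":-8,"wx":0,"wy":0,"wz":0},{"dx":0,"dy":0,"dz":-10,"wx":0,"wy":0,"wz":0},{"dx":0,"dy":0,"dz":-11,"wx":0,"wy":0,"wz":0},{"dx":0,"dy":0,"dz":-11.5,"wx":0,"wy":0,"wz":0},{"dx":0,"dy":0,"dz":-11.5,"wx":0,"wy":0,"wz":0},{"dx":0,"dy":0,"dz":-11.5,"wx":0,"wy":0,"wz":0},{"dx":0,"dy":0,"dz":-11.5,"wx":0,"wy":0,"wz":0}]}}

```text
time: 30.95
tool_pos: [0.6055, -0.3106, 0.0925]
tcp_rot: [1.889, 2.506, 0.002]
contact_force: [0.1, 0.6, -1.7]
gripper_width: 0.0122
```

Run:
```python
from h import *
c,s=snap('w_c2')
im=c["img"]; cv2.imwrite("pics/w_c2z.png",cv2.resize(im[130:340,130:390,::-1],None,fx=2.5,fy=2.5))
go([.591,.1423,.095],91.15)
```

```text
t 31.0 pos [ 0.6054 -0.3106  0.0925] d cm [43.94 11.08 -0.32] w deg [ 0.19  0.1  14.82] F [ 0.3 -0.  -2.5] w 0.0115
```

View pics/w_c2z.png

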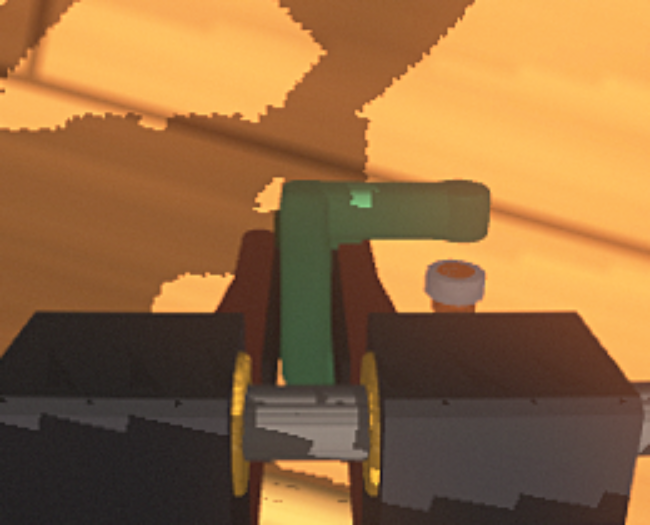

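The small clamp is held flat and square to the jaws. Carrying it over; the straight path at x ≈ 0.6 clears the bottle.

Request:
{"name": "apply_moves", "arguments": {"increments": [{"dx":4,"dy":1,"dz":-0.3,"wx":0,"wy":0,"wz":1},{"dx":8,"dy":2,"dz":-0.3,"wx":0,"wy":0,"wz":2.5},{"dx":12,"dy":3,"dz":-0.3,"wx":0,"wy":0,"wz":4},{"dx":16,"dy":4,"dz":-0.3,"wx":0,"wy":0,"wz":5.5},{"dx":20,"dy":5,"dz":-0.3,"wx":0,"wy":0,"wz":7},{"dx":24,"dy":6.1,"dz":-0.3,"wx":0,"wy":0,"wz":8.5},{"dx":28,"dy":7.1,"dz":-0.3,"wx":0,"wy":0,"wz":10},{"dx":32,"dy":8.1,"dz":-0.3,"wx":0,"wy":0,"wz":11.5},{"dx":36,"dy":9.1,"dz":-0.3,"wx":0,"wy":0,"wz":13},{"dx":40,"dy":10.1,"dz":-0.3,"wx":0,"wy":0,"wz":14.8}]}}

```text
time: 31.83
tool_pos: [0.5914, 0.1037, 0.0936]
tcp_rot: [2.198, 2.241, 0.0]
contact_force: [-0.1, -0.7, -1.1]
gripper_width: 0.0118
```

Run:
```python
from h import *
go([.591,.1423,.045],91.15)
```

```text
t 31.83 pos [0.5914 0.1037 0.0936] d cm [3.87 0.03 4.86] w deg [ 0.09  0.09 -0.05] F [-0.1 -0.7 -1.1] w 0.0118
```

Request:
{"name": "apply_moves", "arguments": {"increments": [{"dx":2,"dy":0,"dz":0,"wx":0,"wy":0,"wz":0},{"dx":3.8,"dy":0,"dz":0,"wx":0,"wy":0,"wz":0},{"dx":3.9,"dy":0,"dz":1,"wx":0,"wy":0,"wz":0},{"dx":3.9,"dy":0,"dz":3,"wx":0,"wy":0,"wz":0},{"dx":3.9,"dy":0,"dz":4.5,"wx":0,"wy":0,"wz":0},{"dx":3.9,"dy":0,"dz":4.9,"wx":0,"wy":0,"wz":0},{"dx":3.9,"dy":0,"dz":4.9,"wx":0,"wy":0,"wz":0},{"dx":3.9,"dy":0,"dz":4.9,"wx":0,"wy":0,"wz":0},{"dx":3.9,"dy":0,"dz":4.9,"wx":0,"wy":0,"wz":0},{"dx":3.9,"dy":0,"dz":4.9,"wx":0,"wy":0,"wz":0}]}}

```text
time: 32.67
tool_pos: [0.5915, 0.1423, 0.046]
tcp_rot: [2.198, 2.24, 0.003]
contact_force: [1.3, -0.0, -1.9]
gripper_width: 0.0114
```

Run:
```python
from h import *
c,s=snap('w_c3')
im=c["img"]; cv2.imwrite("pics/w_c3z.png",cv2.resize(im[60:360,110:410,::-1],None,fx=2,fy=2))
go([.591,.1423,-.0032],91.15)
```

```text
t 32.72 pos [0.5915 0.1424 0.0459] d cm [-0.01 -0.06  4.91] w deg [ 0.22  0.07 -0.07] F [-0.4 -0.5 -2.6] w 0.0117
```

View pics/w_c3z.png

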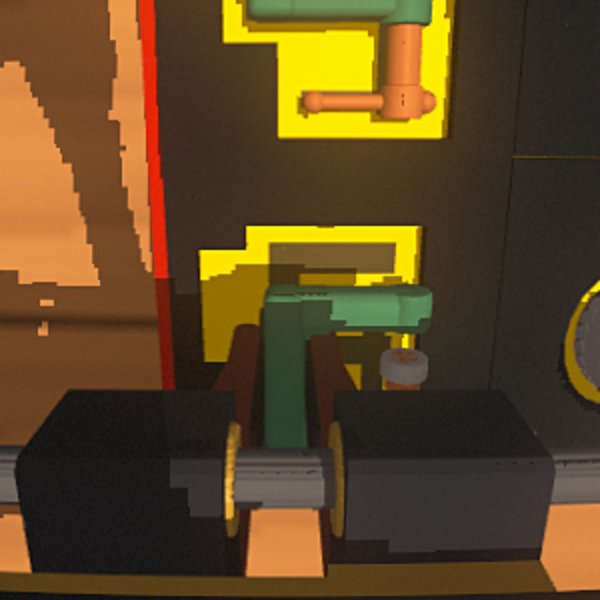

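Lined up over its shadow (left edge of the clamp at 266, of the shadow at 268). Lowering.

Request:
{"name": "apply_moves", "arguments": {"increments": [{"dx":0,"dy":0,"dz":1,"wx":0,"wy":0,"wz":0},{"dx":0,"dy":0,"dz":2,"wx":0,"wy":0,"wz":0},{"dx":0,"dy":0,"dz":2.9,"wx":0,"wy":0,"wz":0},{"dx":0,"dy":0,"dz":3.6,"wx":0,"wy":0,"wz":0},{"dx":0,"dy":0,"dz":4.1,"wx":0,"wy":0,"wz":0},{"dx":0,"dy":0,"dz":4.5,"wx":0,"wy":0,"wz":0},{"dx":0,"dy":0,"dz":4.8,"wx":0,"wy":0,"wz":0},{"dx":0,"dy":0,"dz":4.95,"wx":0,"wy":0,"wz":0},{"dx":0,"dy":0,"dz":4.95,"wx":0,"wy":0,"wz":0},{"dx":0,"dy":0,"dz":4.95,"wx":0,"wy":0,"wz":0}]}}

```text
time: 33.55
tool_pos: [0.592, 0.1425, -0.0032]
tcp_rot: [2.198, 2.239, 0.004]
contact_force: [-0.4, -0.3, 0.4]
gripper_width: 0.0115
```

Request:
{"name": "apply_moves", "arguments": {"increments": [{"dx":0,"dy":0,"dz":0,"wx":0,"wy":0,"wz":0},{"dx":0,"dy":0,"dz":0,"wx":0,"wy":0,"wz":0},{"dx":0,"dy":0,"dz":0,"wx":0,"wy":0,"wz":0},{"dx":0,"dy":0,"dz":0,"wx":0,"wy":0,"wz":0},{"dx":0,"dy":0,"dz":0,"wx":0,"wy":0,"wz":0},{"dx":0,"dy":0,"dz":0,"wx":0,"wy":0,"wz":0},{"dx":0,"dy":0,"dz":0,"wx":0,"wy":0,"wz":0},{"dx":0,"dy":0,"dz":-0.5,"wx":0,"wy":0,"wz":0},{"dx":0,"dy":0,"dz":-2,"wx":0,"wy":0,"wz":0},{"dx":0,"dy":0,"dz":-4.5,"wx":0,"wy":0,"wz":0}], "fingers": 0.26}}

```text
time: 34.38
tool_pos: [0.5898, 0.1421, 0.0392]
tcp_rot: [2.2, 2.242, -0.004]
contact_force: [-0.1, -0.6, -0.3]
gripper_width: 0.023
```

Run:
```python
from h import *
go([.53,.22,.25],91.15)
```

```text
t 34.38 pos [0.5898 0.1421 0.0392] d cm [  7.86  -5.86 -21.09] w deg [-0.07  0.12 -0.07] F [-0.1 -0.6 -0.3] w 0.023
```

Rising straight up, then over the tray for a check.

Request:
{"name": "apply_moves", "arguments": {"increments": [{"dx":0,"dy":0,"dz":-4,"wx":0,"wy":0,"wz":0},{"dx":0,"dy":0,"dz":-8,"wx":0,"wy":0,"wz":0},{"dx":0,"dy":0,"dz":-12,"wx":0,"wy":0,"wz":0},{"dx":2,"dy":-1,"dz":-16,"wx":0,"wy":0,"wz":0},{"dx":5,"dy":-1.5,"dz":-19,"wx":0,"wy":0,"wz":0},{"dx":7.5,"dy":-2,"dz":-21,"wx":0,"wy":0,"wz":0},{"dx":7.8,"dy":-2,"dz":-21,"wx":0,"wy":0,"wz":0},{"dx":7.8,"dy":-2,"dz":-21,"wx":0,"wy":0,"wz":0},{"dx":7.8,"dy":-2,"dz":-21,"wx":0,"wy":0,"wz":0},{"dx":7.8,"dy":-2,"dz":-21,"wx":0,"wy":0,"wz":0}], "fingers": 0.9}}

```text
time: 35.22
tool_pos: [0.5684, 0.219, 0.2469]
tcp_rot: [-2.201, -2.241, 0.009]
contact_force: [-0.4, 0.4, -0.4]
gripper_width: 0.0789
```

Run:
```python
from h import *
from plant import imaging
c,s=snap('w_end')
cs=imaging.capture("scene"); pickle.dump(cs,open("pics/scene2.pkl","wb"))
cv2.imwrite("pics/scene2z.png",cv2.resize(cs["img"][100:320,150:470,::-1],None,fx=2.4,fy=2.4))
go([.5,-.2,.2],90)
for nm,c,s in(("wrist",c,s),("scene",cs,None)):
    P=cloud(c,s)
    for h,xy,zt,r in(("hs",(.600,.2853),.061,.026),("sock",(.460,.2824),.067,.017)):
        m=(np.abs(P[...,2]-zt)<.006)&(np.hypot(P[...,0]-xy[0],P[...,1]-xy[1])<.045)
        v,u=np.nonzero(m)
        if len(v)<10: print(nm,h,"none");continue
        Q=plane(c,np.c_[u,v],zt,s); z=P[m][:,2]; A=np.c_[P[m][:,:2]-P[m][:,:2].mean(0),np.ones(len(z))]
        k=np.linalg.lstsq(A,z,rcond=None)[0]
        print(nm,h,len(v),"ctr",Q[:,:2].mean(0).round(4),"z",np.median(z).round(4),"slope",k[:2].round(3))
    hsv=cv2.cvtColor(c["img"],cv2.COLOR_RGB2HSV); g=cv2.inRange(hsv,(36,60,25),(95,255,255))
    for h,o,zt,rad in(("big",(.462,.159),.035,.075),("small",(.6025,.1615),.031,.055)):
        v,u=np.nonzero(g); X=P[v,u]; k=(np.hypot(X[:,0]-o[0],X[:,1]-o[1])<rad)&(np.abs(X[:,2]-zt)<.0035)
        Q=plane(c,np.c_[u,v][k],zt,s)[:,:2]*1000
        if len(Q)<20: print(nm,h,"none");continue
        r=cv2.minAreaRect(Q.astype(np.float32)); z=X[k][:,2]
        print(nm,h,k.sum(),"rect",np.round(r[0],1),np.round(r[1],1),round(r[2],2),"z med",np.median(z).round(4),"x",np.percentile(Q[:,0],[1,99]).round(1),"y",np.percentile(Q[:,1],[1,99]).round(1))
```

```text
t 35.32 pos [0.5684 0.2189 0.2471] d cm [-41.75  -7.55   4.88] w deg [-0.24  0.19  0.99] F [-0.4  0.8 -0.4] w 0.0792
wrist hs 1122 ctr [0.6006 0.2847] z 0.0608 slope [0.009 0.007]
wrist sock 638 ctr [0.4618 0.2821] z 0.0669 slope [-0.009  0.027]
wrist big 1490 rect [449.1 158.5] [79.4 58.5] 2.01 z med 0.0339 x [410.  487.1] y [129.7 187.3]
wrist small 350 rect [589.3 161.6] [48.1 45.8] 0.96 z med 0.0298 x [565.4 613.4] y [138.8 182.8]
scene hs 550 ctr [0.6053 0.2874] z 0.0606 slope [-0.033 -0.022]
scene sock 198 ctr [0.4651 0.2837] z 0.0669 slope [-0.072 -0.038]
scene big 316 rect [452.3 160.2] [81.6 59.1] 2.4 z med 0.0333 x [413.6 491.4] y [130.5 188.2]
scene small 259 rect [592.7 162.7] [49.  53.1] 89.85 z med 0.0304 x [566.8 618.3] y [139.3 186.6]
```

View pics/w_end.png

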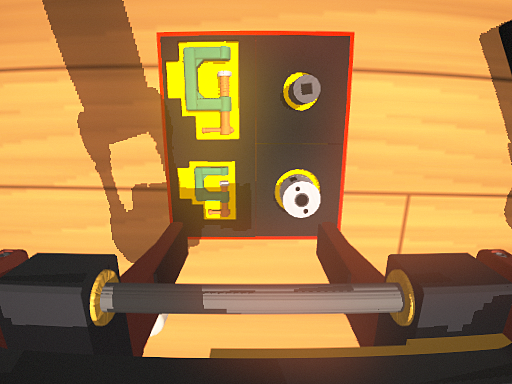

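View pics/scene2z.png

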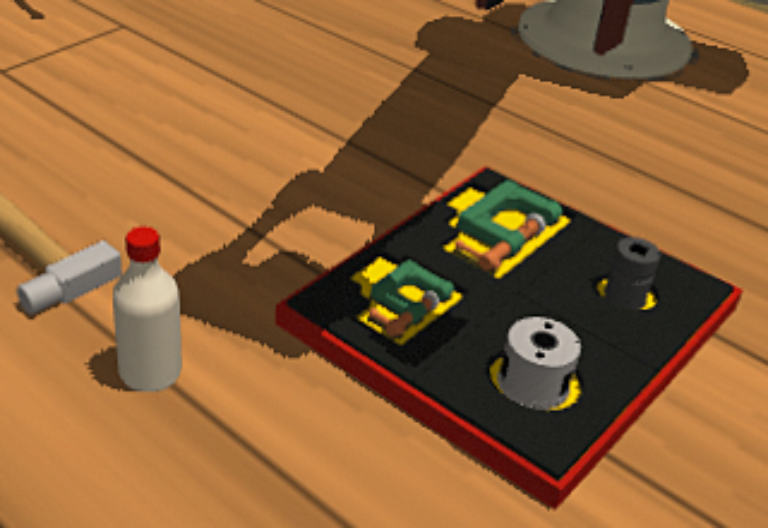

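All four tools are down in their own cut-outs. Top heights are 61, 67, 34 and 30 mm against expected 61, 67, 35 and 31, and the positions are within about 4 mm. The arm is clear, so I'm handing in.

```bash
python3 -c "
from plant import arm
print(arm.hand_in())"
```

```text
the job is handed in; nothing more can be done
None
```

All four tools are back in their own foam cut-outs, and the job was handed in at about 35 s with the arm clear. No verdict was reported, so the figures below are my own last camera checks.

| Tool | Off target (wrist camera) | Top height, measured / expected |
|---|---|---|
| Hole saw | about 1 mm | 61 / 61 mm |
| Socket | about 2 mm | 67 / 67 mm |
| Big clamp | about 3 mm | 34 / 35 mm |
| Small clamp | about 2 mm | 30 / 31 mm |

Both clamps lie within about 1–2° of their cut-outs. The last pictures show the oil bottle and hammer standing clear. I did not measure their positions again, but no move came near them.

- **Failed grasp:** the first grasp of the big clamp closed on nothing. The wrist and scene cameras both showed the fingers ending about 25 mm short of the reported TCP. I allowed for that and the second grasp held. It also means the hole saw and socket were carried by only about their top 4 and 8 mm, though both were set down properly.
- **Camera disagreement:** the scene camera's last readings put the tools up to 5–6 mm from my targets, still inside the 12.5 mm tolerance. Its slope fit on the socket's small top (0.07) read above the 0.06 rad tilt limit, but the wrist camera's did not (under 0.03). I put the difference down to few pixels and an oblique view.

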